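Clear the paint bay and push the tube box home behind its spring catch

TASK

The yellow-and-red paint box belongs in the empty bay of the dark wooden rack, but a dried-up paint tube lies in there: first drop that tube in the waste crate. Then slide the box along the table into the bay, without lifting or ramming it, firmly all the way home until the brass spring catch snaps out behind it. Leave the other things on the table where they are.

Things in the scene. Friction and masses are not known exactly. Their poses are not given: they have to be found in the camera images.
- rack: Dark wooden rack fixed on the table: rails 35 mm high, 12 mm thick, no floor. Origin on the table, midway across the empty bay; +y points out of its open mouth. Bay 115 mm wide (x +-57.5), from the stop's face at y -75 to the rail ends at y 85 mm; the ends then flare to 143 mm wide at y 125. Beyond the +x rail a second bay holds a fixed box, 60 mm high, of blue and green tubes (to x 185).
- rack_stop (a point): Middle of the stop's inner face, at the closed end of the empty bay, 18 mm above the table.
- catch (a joint): Spring catch in the rack's -x rail: 0 = nose fully out (as at the start), grows to 0.011 m as it is pushed into the rail. A passing box pushes it in along its ramp (the push then feels some newtons heavier); it snaps out behind the box only when the box is within about 2 mm of the stop.
- catch_nose (a point): Tip of the brass catch nose, sticking 8 mm into the bay, 21 mm above the table; square face toward the stop at rack y 57.5 mm, ramp toward the mouth up to rack y 84. A brass knob rides with it above the rail, up to 60 mm above the table.
- box: Loose open plywood paint box full of yellow, orange and red tubes (fixed in it), about 0.6 kg: 110 mm wide (x), 130 long (y), 60 high, walls 7. Origin: centre of its underside. It starts askew before the bay's mouth, its y axis within 0.3 rad of the rack's y; fully home, its origin is at rack x about 0, y -10 mm.
- spent_tube: Dried-up, stiff aluminium paint tube with a red band and black cap, lying in the empty bay. 104 mm long along its x (cap at +x), body 30 mm wide (y) and 24 mm high, flat crimped end 34 mm wide. Origin on its underside under the middle of its length.
- crate: Waste crate of planks, fixed on the table, open at the top: 150 mm (its x) by 170 mm (its y) outside, 80 mm high, walls and floor 7 mm. Origin at the centre of its underside. A dead green-banded tube lies fixed in it along its -x wall.
- good_tube: Bystander: white paint tube with a blue band, same size as the spent tube, lying outside the rack along its -x rail. Origin under its middle.
- brush_jar: Bystander: glass jar of brushes, 68 mm across, about 170 mm tall with the brushes. Origin at the centre of its underside.
- turps: Bystander: dark metal can, 60 mm across, 130 mm tall. Origin at the centre of its underside.
- mug: Bystander: white mug, 80 mm across, 75 mm tall. Origin at the centre of its underside.
- palette_knife: Bystander: spatula-like palette knife, 190 mm long, lying along its x. Origin under its middle.
- ink_jar: Bystander: small amber jar with a black cap, 52 mm across, 59 mm tall. Origin at the centre of its underside.
Mind the look-alikes: they are no part of the job. Leave any blue look-alike of the box alone. Leave any purple look-alike of the spent_tube alone.

How it is judged:
By the outcome, as a careful person would: the job done as asked, in the order asked, and still so for the second after the job is handed in, with the robot touching nothing.
It also fails if it takes over 72 s, if anything falls off the work surface, if the arm or the gripper's body presses on something with over 40 N, if the wrist force passes 120 N, or if a joint passes its speed limit or range.

ROBOT

A 6-joint arm with a two-finger parallel gripper is mounted at the origin on the work surface. World frame = base frame: x ahead of the robot, y to its left, z up, the work surface at z = 0. Lengths are in mm, angles in rad, forces in N, time in s.
With the tool pointing down it reaches from about 350 to 775 mm from the base axis. Payload 7.3 kg.
Tool frame: the origin (TCP) lies midway between the tips of the shut fingers; the grasp point (between the pads) lies bot.tcp_to_grasp behind it (bot.tcp_to_grasp is the distance from the TCP to the grasp point, in mm); z points along the fingers, y is the direction in which the jaws open and shut (so a half turn about z gives the same grasp; the last joint's range is limited). The gripper opens to 92 mm and grips with 3 to 60 N. Pads are 19 mm wide; open, the fingers measure 130 mm over their backs; the gripper's body (75 mm by 190 mm) begins 47 mm behind the grasp point.
Start: joints at [-1.262, 0.342, 1.524, -0, 1.275, -0.146], TCP at [230.647, -471.642, 226.741] pointing down, gripper open.
Joint ranges: [-2.53, 2.53], [-0.77, 2.02], [0.04, 2.7], [-1, 4.14], [0.28, 2.66], [-3.11, 3.11]. Speed limits (rad/s): [2.57, 2.57, 3.14, 3.14, 3.14, 3.14].

INTERFACE

Orientations are given as [roll, pitch, yaw] about the fixed x, y, z axes, in that order (R = Rz(yaw) Ry(pitch) Rx(roll)).
In Python, from plant import bot gives the robot as it stands.
- The arm moves only by the shell command python3 -m inch 'ROWS'. ROWS is JSON, one flat list of numbers, 7 for each row, row after row: the shift along the world's x, y, z in cm, then the turn, a rotation vector about the world's x, y, z in degrees, then the gripper command: -1 is shut, 1 is fully open, values between are in proportion. In form: [tx, ty, tz, ax, ay, az, fingers, tx, ty, tz, ax, ay, az, fingers, ...]. A call has exactly 5 rows; each row is the pose to reach, as a shift and turn from the pose measured when the call began; what a row does not reach only later rows make up. A row lasts 1/10 s, in which the tool goes at most 50 mm and 8.59 degrees, less where a joint would pass 70% of its speed; a pose out of reach is approached as far as the arm can. A call with a gripper value outside its range is refused whole. The fingers move at their own pace and stop on an object; the grip force is fixed at half the most. Time passes only in rows, so rows that repeat a pose let the fingers close, or fill a call up. It gives the time, the measured TCP pose, the force and the opening at its end, in the units of the state.
- bot.get_obs(): the state, without advancing time (a new reading comes with each control period).
- bot.capture(name): name is "side" or "top"; returns the picture (400x640x3 uint8, red, green, blue); there is no depth.
- bot.calibration(name): a dict with "fx", "fy", "cx", "cy" (pixels), "cam_to_world" (4x4, takes a point from camera to world coordinates). Camera axes: x right, y down, z forward; pixel columns grow to the right and rows downward; lengths in mm; the calibration is good to about 2 mm. A picture is of the moment at which its call begins. calibration takes no time and is no camera call.
- bot.close_job(): hands the job in, once; it reports no verdict.
The state is a dict: "time": time; "joint_positions": joint angles; "dq": joint speeds; "tau": joint torques, N m; "tool_pos": TCP position; "tcp_rot": TCP orientation; "contact_force": force on the tool from outside, world axes, zero at the start; "moment": the same for the moment, N m; "grip_width": finger opening in mm.
Only numpy, scipy, OpenCV 4.12 (cv2) and the standard library are available. Lean on these libraries where they do the work, as an engineer would, in place of code of your own. Each camera call takes 0.05 s, during which the arm holds its last target.

## Working session

There is one attempt and no reset: what is moved stays moved. The work goes in short steps, Python scripts to look and compute and a shell command to move; the robot and the scene stay as the last step left them, time stands still between calls to the robot, and variables do not carry over. Pictures are saved under pics/ and viewed, and the job is handed in when it is done.

```bash
ls; mkdir -p pics
python3 - <<'E'
from plant import bot
import cv2
for n in ("side","top"):
    im=bot.capture(n); cv2.imwrite(f"pics/{n}0.png",im[:,:,::-1])
    c=bot.calibration(n); print(n,c)
print(bot.get_obs(), bot.tcp_to_grasp)
E
```

```text
pics
side {'fx': 454.2743427274036, 'fy': 454.2743427274036, 'cx': 320.91027946510854, 'cy': 197.77494185382633, 'cam_to_world': array([[ 9.98895165e-01, -3.35275083e-02,  3.29295486e-02,
         4.57465855e+02],
       [-4.57268746e-02, -5.31804733e-01,  8.45631586e-01,
        -1.11342489e+03],
       [-1.08398302e-02, -8.46203068e-01, -5.32750285e-01,
         7.69973542e+02],
       [ 0.00000000e+00,  0.00000000e+00,  0.00000000e+00,
         1.00000000e+00]])}
top {'fx': 413.0572378685779, 'fy': 413.0572378685779, 'cx': 320.0516684120622, 'cy': 194.083248790698, 'cam_to_world': array([[ 1.31046663e-02, -9.90999328e-01,  1.33223871e-01,
         3.48633603e+02],
       [-9.99903337e-01, -1.36067394e-02, -2.85887229e-03,
         3.56888820e+00],
       [ 4.64588301e-03, -1.33173529e-01, -9.91081847e-01,
         1.12391441e+03],
       [ 0.00000000e+00,  0.00000000e+00,  0.00000000e+00,
         1.00000000e+00]])}
{'time': 0.1, 'joint_positions': array([-1.26200659e+00,  3.42629871e-01,  1.52489143e+00,  1.35795881e-07,
        1.27541265e+00, -1.46003409e-01]), 'dq': array([-1.01596814e-03, -4.87849313e-03, -1.48547526e-03,  5.19573327e-04,
       -8.57808287e-05,  1.35831963e-03]), 'tau': array([ 1.74347035e-03, -4.32004595e+01, -2.44694245e+01,  7.18561420e-02,
        5.25646994e-02, -6.47412730e-05]), 'tool_pos': array([ 230.53002381, -471.28542507,  226.13698787]), 'tcp_rot': array([-3.14026565e+00, -1.95266955e-04,  4.54792973e-01]), 'contact_force': array([ 0.39298212,  0.80271379, -0.1002775 ]), 'moment': array([ 0.02333465, -0.0391393 ,  0.00931182]), 'grip_width': 91.75406968042503} 18.8
```

View pics/side0.png

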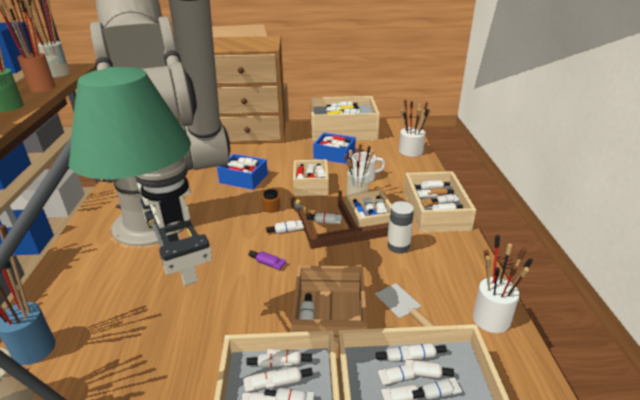

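View pics/top0.png

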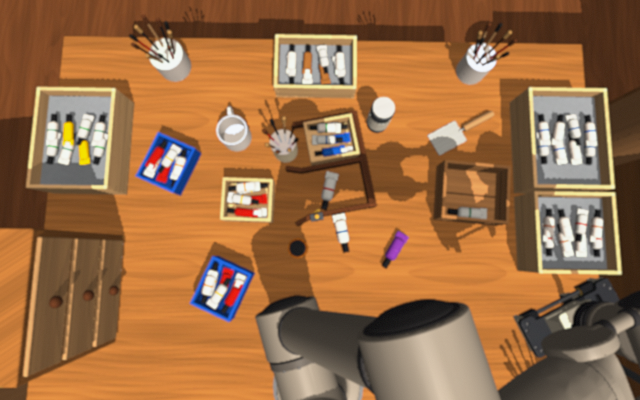

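The top view shows the candidate boxes: a plywood box with red/yellow tubes at (246,199), and blue look-alikes at (168,160) and (222,287). The candidate tubes are grey with a red band in the bay at (329,187), white/blue at (342,231), purple at (395,248), and a green-banded one in the crate at (465,212). I choose the box at (246,199) and the tube at (329,187), and check both in a close crop.

Run:
```python
import cv2
a=cv2.imread('pics/top0.png')
cv2.imwrite('pics/crop1.png',cv2.resize(a[95:255,210:410],None,fx=4,fy=3.75*4/3.75,interpolation=cv2.INTER_CUBIC)[:600])
cv2.imwrite('pics/crop2.png',cv2.resize(a[140:240,420:520],None,fx=5,fy=5,interpolation=cv2.INTER_CUBIC))
a=cv2.imread('pics/side0.png')
cv2.imwrite('pics/crop3.png',cv2.resize(a[145:285,250:450],None,fx=4,fy=4,interpolation=cv2.INTER_CUBIC))
```

```text
(no output)
```

View pics/crop1.png

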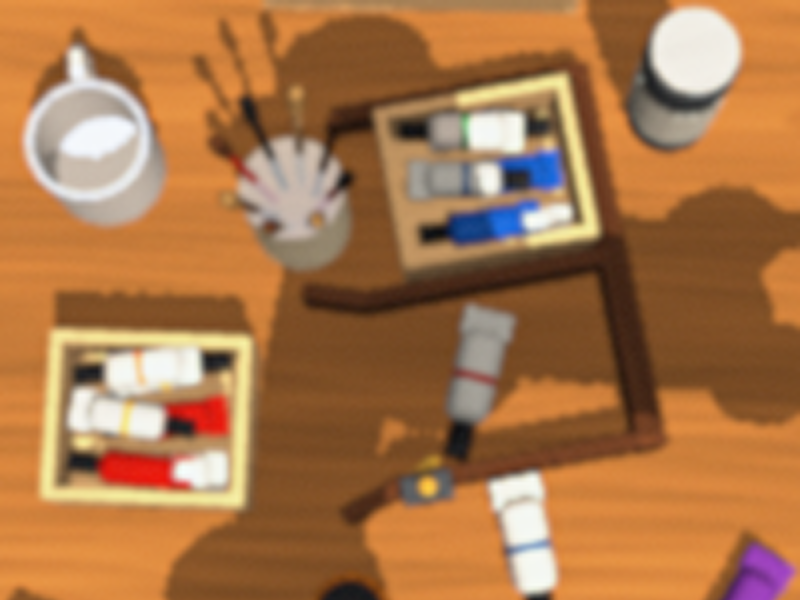

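View pics/crop3.png

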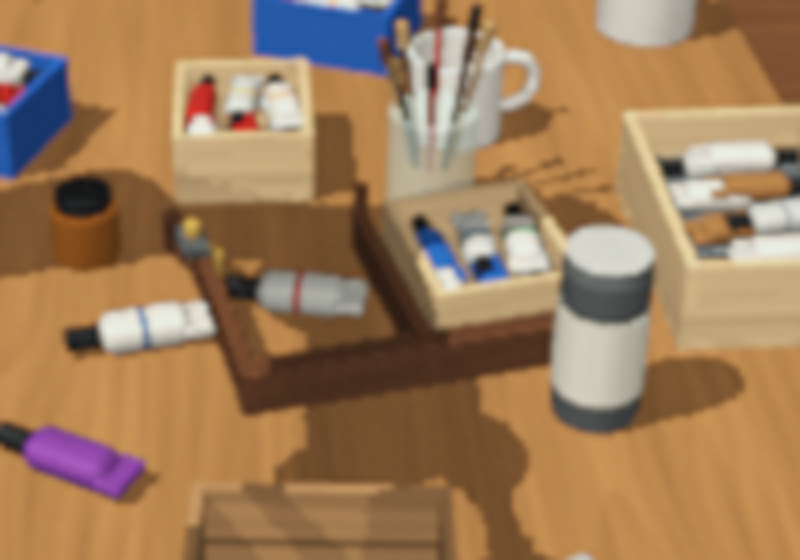

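View pics/crop2.png

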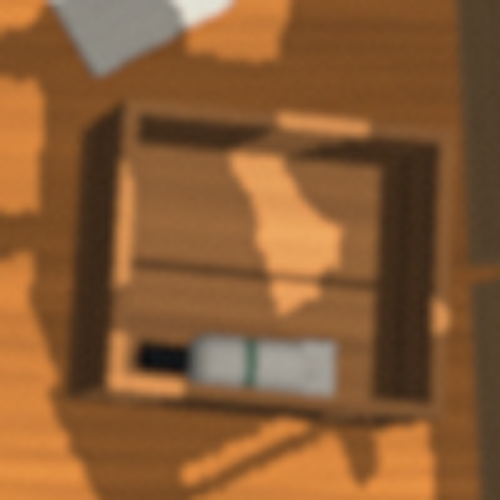

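```bash
cat > h.py <<'E'
import numpy as np, cv2
from scipy.optimize import least_squares
from plant import bot
C={n:bot.calibration(n) for n in("side","top")}
def proj(n,P):
    c=C[n];T=np.linalg.inv(c["cam_to_world"]);P=np.atleast_2d(P)
    q=P@T[:3,:3].T+T[:3,3]
    return np.c_[c["fx"]*q[:,0]/q[:,2]+c["cx"],c["fy"]*q[:,1]/q[:,2]+c["cy"]]
def place(p,L):
    L=np.atleast_2d(np.array(L,float));c,s=np.cos(p[2]),np.sin(p[2])
    return np.c_[p[0]+c*L[:,0]-s*L[:,1],p[1]+s*L[:,0]+c*L[:,1],L[:,2]]
def ray(n,uv,z):
    c=C[n];T=c["cam_to_world"];d=T[:3,:3]@np.array([(uv[0]-c["cx"])/c["fx"],(uv[1]-c["cy"])/c["fy"],1])
    return T[:3,3]+d*(z-T[2,3])/d[2]
def fit(obs,p0):
    # obs: list (cam, local pt, uv)
    f=lambda p:np.concatenate([(proj(n,place(p,L))[0]-uv) for n,L,uv in obs])
    r=least_squares(f,p0,x_scale=[10,10,.1],loss='soft_l1');return r.x,f(r.x).reshape(-1,2)
def c1(u,v):return np.array([210+(u+.5)/4-.5,95+(v+.5)/4-.5])
def c2(u,v):return np.array([420+(u+.5)/5-.5,140+(v+.5)/5-.5])
def c3(u,v):return np.array([250+(u+.5)/4-.5,145+(v+.5)/4-.5])
def rect(x0,x1,y0,y1,z):return [[x0,y0,z],[x1,y0,z],[x1,y1,z],[x0,y1,z],[x0,y0,z]]
MOD={'rack':[[[-71.5,125,35],[-57.5,85,35],[-57.5,-75,35],[57.5,-75,35],[57.5,85,35],[71.5,125,35]],[[-69.5,85,35],[-69.5,-87,35],[197,-87,35]],[[-57.5,-75,0],[57.5,-75,0]]],
'box':[rect(-55,55,-65,65,60),rect(-55,55,-65,65,0),rect(-48,48,-58,58,60)],
'spent':[rect(-52,52,-15,15,0),[[-52,-17,12],[-52,17,12]],[[-52,0,12],[52,0,12]]],
'crate':[rect(-75,75,-85,85,80),rect(-75,75,-85,85,0),rect(-68,68,-78,78,80)]}
def overlay(n,im,poses,x0,y0,w,h,s,fn):
    a=cv2.resize(im[y0:y0+h,x0:x0+w],None,fx=s,fy=s,interpolation=cv2.INTER_CUBIC)
    for k,p in poses.items():
        for l in MOD[k]:
            q=(proj(n,place(p,l))-[x0,y0]+.5)*s-.5
            cv2.polylines(a,[np.round(q*8).astype(int)],False,(0,255,0),1,cv2.LINE_AA,3)
    cv2.imwrite(fn,a)
E
cat > fit0.py <<'E'
from h import *
P={}
P['rack'],r=fit([("top",[-57.5,-75,35],c1(628,437)),("top",[-69.5,-87,35],c1(663,443)),("top",[57.5,-75,35],c1(603,268)),
 ("top",[71.5,125,35],c1(305,300)),("top",[-71.5,125,35],c1(345,508)),
 ("side",[-69.5,-87,35],c3(250,385))],[450,0,.2]);print(r.round(1).tolist())
P['box'],r=fit([("top",[55,65,60],c1(55,330)),("top",[55,-65,60],c1(253,335)),("top",[-55,-65,60],c1(245,507)),("top",[-55,65,60],c1(40,500)),
 ("side",[-55,65,60],c3(178,60)),("side",[55,65,60],c3(310,60)),("side",[55,-65,60],c3(315,148)),("side",[-55,-65,60],c3(174,148)),
 ("side",[-55,-65,0],c3(175,198)),("side",[55,-65,0],c3(314,198))],[450,150,.0]);print(r.round(1).tolist())
P['spent'],r=fit([("top",[-52,0,12],c1(490,312)),("top",[52,0,12],c1(457,455)),("side",[-52,0,12],c3(366,298)),("side",[52,0,12],c3(230,287))],[450,0,3]);print(r.round(1).tolist())
P['crate'],r=fit([("top",[75,85,80],c2(125,103)),("top",[75,-85,80],c2(450,130)),("top",[-75,-85,80],c2(438,408)),
],[450,-300,0]);print(r.round(1).tolist())
for k in P:print(k,P[k].round(3).tolist())
overlay("top",cv2.imread('pics/top0.png'),P,210,95,200,150,4,'pics/o1.png')
overlay("side",cv2.imread('pics/side0.png'),P,250,145,200,150,4,'pics/o3.png')
overlay("top",cv2.imread('pics/top0.png'),P,420,140,100,100,4,'pics/o2.png')
overlay("side",cv2.imread('pics/side0.png'),P,270,240,120,100,4,'pics/o4.png')
E
python3 fit0.py
python3 - <<'E'
import cv2,numpy as np
a=cv2.imread('pics/o2.png');b=cv2.imread('pics/o4.png')
cv2.imwrite('pics/o24.png',cv2.resize(np.hstack([a,b]),None,fx=.9,fy=.9))
E
```

```text
[[2.5, -1.6], [-0.9, 0.5], [-0.1, -1.0], [0.3, -0.0], [0.2, 0.3], [-1.8, -3.2]]
[[-0.2, 0.1], [0.0, 0.8], [-0.3, -0.1], [0.5, -0.3], [0.2, 0.6], [-0.2, 0.0], [-0.2, -2.9], [0.0, -2.2], [0.6, 1.5], [0.1, 0.9]]
[[0.0, -0.5], [-0.2, 0.6], [0.6, 0.3], [-0.5, -0.0]]
[[-0.8, -0.8], [0.0, -0.3], [0.7, 2.0]]
rack [515.677, -44.94, 0.207]
box [475.924, 190.509, -0.026]
spent [508.475, -20.998, 2.929]
crate [502.439, -396.931, -0.077]
```

View pics/o1.png

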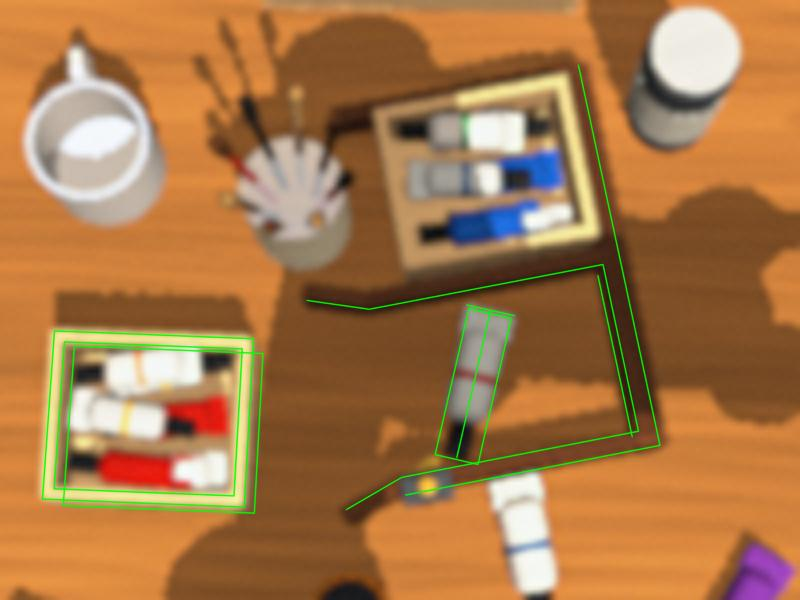

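View pics/o3.png

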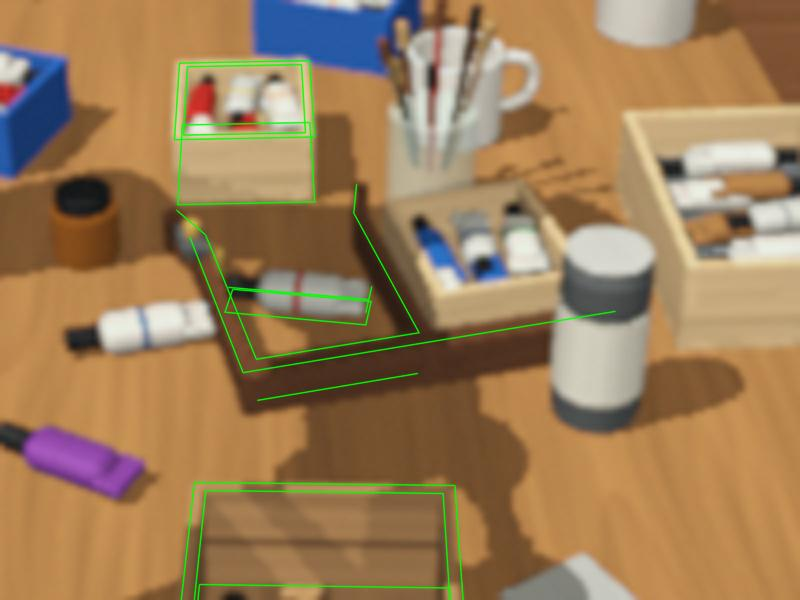

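View pics/o24.png

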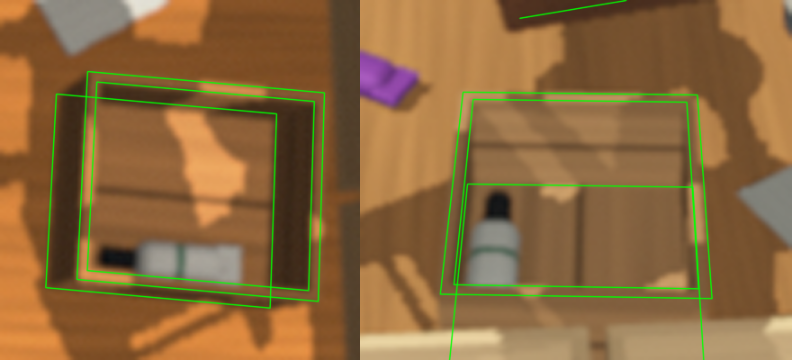

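```bash
cat > ov.py <<'E'
from h import *
def both(poses,tag,top,side,s):
    for n,(x0,y0,w,h) in(("top",top),("side",side)):
        im=cv2.imread(f'pics/{n}{tag}.png');im=np.clip((im/255.)**.6*255,0,255).astype('uint8')
        overlay(n,im,poses,x0,y0,w,h,s,f'pics/ov_{n}.png')
E
python3 - <<'E'
from ov import *
both({'rack':[515.7,-44.9,.207]},'0',(280,120,110,90),(285,185,110,70),7)
E
```

```text
(no output)
```

View pics/ov_top.png

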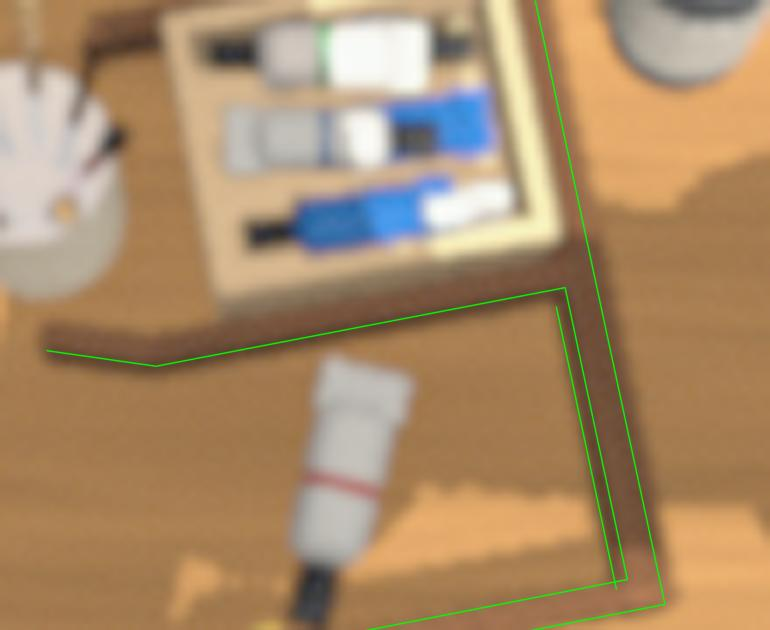

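View pics/ov_side.png

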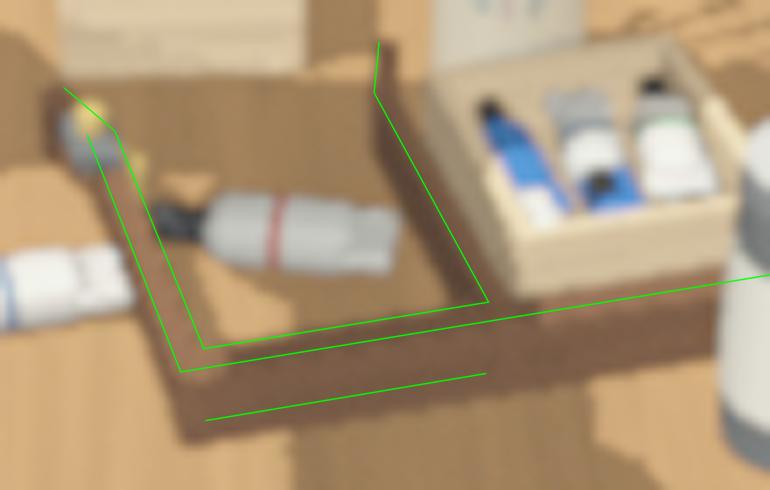

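```bash
cat >> h.py <<'E'
def fitl(obs,p0):
    # obs: (cam,A,B,uv): point uv lies on projected line AB ; B None -> corner
    def f(p):
        o=[]
        for n,A,B,uv in obs:
            a=proj(n,place(p,A))[0]
            if B is None:o+=list(a-uv);continue
            b=proj(n,place(p,B))[0];d=(b-a)/np.hypot(*(b-a));e=np.array(uv)-a
            o.append(d[0]*e[1]-d[1]*e[0])
        return np.array(o)
    r=least_squares(f,p0,x_scale=[10,10,.1],loss='soft_l1');return r.x,f(r.x)
E
python3 - <<'E'
from ov import *
t=lambda u,v:np.array([280+(u+.5)/7-.5,120+(v+.5)/7-.5])
s=lambda u,v:np.array([285+(u+.5)/7-.5,185+(v+.5)/7-.5])
o=[-69.5,-87,35];o2=[197,-87,35];i=[-57.5,-75,35];ix=[57.5,-75,35];iy=[57.5,85,35];jy=[-57.5,85,35]
obs=[("top",o,o2,t(600,232)),("top",o,o2,t(550,5)),("top",o,o2,t(652,500)),("top",o,None,t(672,602)),
("top",ix,iy,t(500,305)),("top",ix,iy,t(200,362)),("top",ix,iy,t(350,334)),
("top",i,jy,t(500,607)),("top",i,jy,t(600,583)),
("side",o,o2,s(185,386)),("side",o,o2,s(400,345)),("side",o,o2,s(700,297)),("side",[-69.5,-87,35],[-69.5,85,35],s(110,215)),("side",[-69.5,-87,35],[-69.5,85,35],s(150,300)),
("side",i,jy,s(150,200)),("side",i,jy,s(195,300)),("side",[-69.5,-87,0],[197,-87,0],s(187,443)),("side",[-69.5,-87,0],[197,-87,0],s(500,387)),
("side",ix,iy,s(440,215)),("side",[71.5,125,35],None,s(392,45))]
p,r=fitl(obs,[515,-45,.2]);print(p,r.round(1))
both({'rack':p},'0',(280,120,110,90),(285,185,110,70),7)
E
```

```text
[ 5.16419050e+02 -4.90216768e+01  1.98150196e-01] [ 0.4 -0.1 -0.1  0.3  0.3 -0.6 -0.9 -0.8 -0.3  0.4  1.3  0.4  0.4 -1.2
 -0.1  0.9  1.7 -0.8 -1.5 -0.  -1.2  0.2]
```

View pics/ov_top.png

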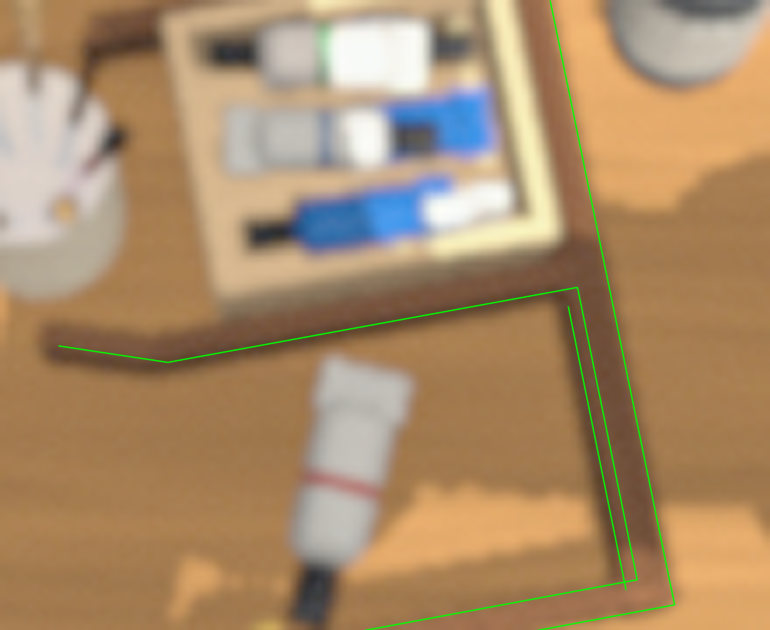

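View pics/ov_side.png

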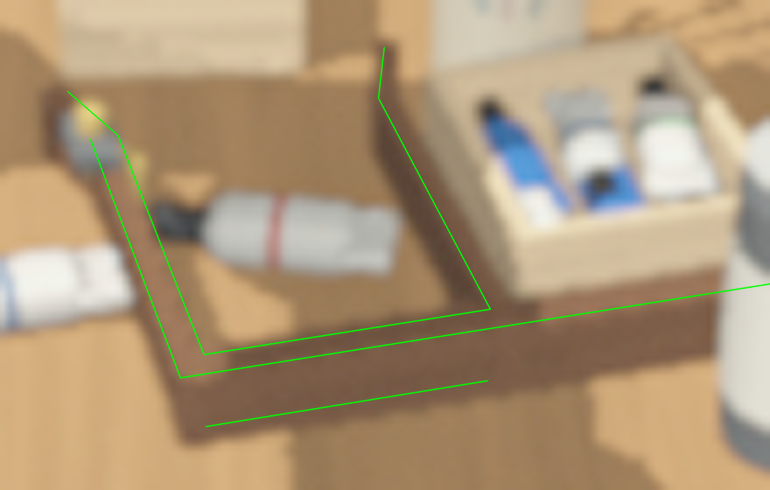

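Run:
```python
from h import *
rk=np.array([516,-46.5,.2])
def inrack(p):
    d=p[:2]-rk[:2];c,s=np.cos(.2),np.sin(.2);return (d@np.array([[c,-s],[s,c]])).round(0)
def tri(a,b):
    # triangulate
    f=lambda p:np.r_[proj("top",p)[0]-a,proj("side",p)[0]-b]
    r=least_squares(f,[480,100,30]);return r.x.round(1),r.fun.round(1)
for k,uv,z in [('jarrim',c1(297,185),85),('turps',c1(693,50),130),('ink',c1(350,590),59),('knob',c1(428,485),60),('goodtubecrimp',c1(515,480),12)]:
    p=ray("top",uv,z);print(k,p.round(0),inrack(p))
print('red cap',tri(c1(80,463),c3(207,80)))
print('red far end',tri(c1(215,470),c3(195,128)))
print('top tube cap',tri(c1(218,360),c3(285,80)), 'w cap?',tri(c1(85,372),c3(283,82)))
print('whitemid',tri(c1(80,405),c3(243,78)))
for n,l in (("jar brush tips",[(200,60),(228,28),(268,20),(295,92),(348,180),(225,198)]),):
  print([ (ray("top",c1(*q),165)[:2].round(0), inrack(ray("top",c1(*q),165))) for q in l])
a=cv2.imread('pics/top0.png');b=cv2.imread('pics/side0.png')
A=cv2.resize(a[172:226,215:279],None,fx=6,fy=6,interpolation=cv2.INTER_CUBIC)
B=cv2.resize(b[150:204,285:349],None,fx=6,fy=6,interpolation=cv2.INTER_CUBIC)
cv2.imwrite('pics/box.png',np.hstack([A,B]))
```

```text
jarrim [626.  96.  85.] [136. 118.]
turps [ 704. -153.  130.] [ 163. -142.]
ink [367.  58.  59.] [-125.  132.]
knob [435.   9.  60.] [-69.  70.]
goodtubecrimp [443. -50.  12.] [-72.  11.]
red cap (array([446.3, 234.6,  54.4]), array([ 0. ,  0.1,  0.1, -0. ]))
red far end (array([439.9, 146.1,  59.3]), array([ 0.1,  1.1,  1.3, -0.2]))
top tube cap (array([507.8, 140.9, 102.1]), array([ 0. ,  0.1,  0.1, -0. ])) w cap? (array([507.9, 235. ,  49.8]), array([-0. , -0.4, -0.5,  0.1]))
whitemid (array([481.2, 235.8,  55.4]), array([ 0. ,  1.2,  1.5, -0.3]))
[(array([681., 149.]), array([200., 159.])), (array([701., 133.]), array([217., 139.])), (array([706., 109.]), array([217., 114.])), (array([662.,  91.]), array([170., 106.])), (array([608.,  58.]), array([111.,  85.])), (array([596., 131.]), array([113., 158.]))]
```

View pics/box.png

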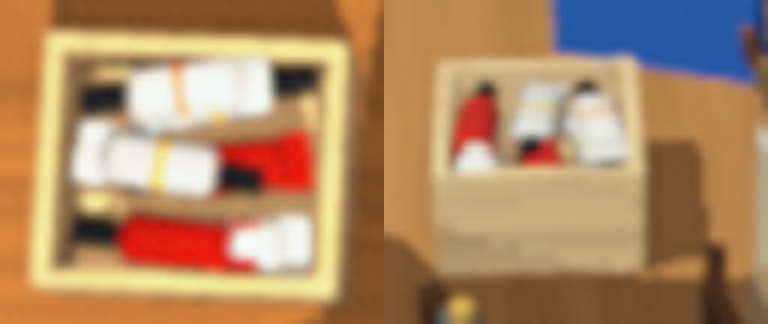

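```bash
python3 -m inch '[2.5,4.1,0,0,0,-7,0.5, 5,8.2,0,0,0,-14,0.5, 7.5,12.2,0,0,0,-21,0.5, 10,16.3,0,0,0,-28,0.5, 12.5,20.4,0,0,0,-35,0.5]'
```

```text
time: 0.6
tool_pos: [355.5, -266.4, 225.9]
tcp_rot: [-3.14, 0.0, -0.159]
contact_force: [0.4, -0.7, 0.4]
grip_width: 68.9
```

```bash
python3 -m inch '[2.4,4,-0.5,0,0,-3,0.5, 4.9,8,-1,0,0,-3,0.5, 7.4,12,-2,0,0,-3,0.5, 9.9,16,-3,0,0,-3,0.5, 12.3,20,-5,0,0,-3,0.5]'; python3 -m inch '[2.4,3.9,-2,0,0,0,0.5, 2.9,4.5,-6,0,0,0,0.5, 2.9,4.5,-9,0,0,0,0.5, 2.9,4.5,-9,0,0,0,0.5, 2.9,4.5,-9,0,0,0,0.5]'
```

```text
time: 1.1
tool_pos: [479.6, -65.3, 176.6]
tcp_rot: [-3.14, -0.002, -0.211]
contact_force: [1.0, -0.1, 0.1]
grip_width: 68.9
time: 1.6
tool_pos: [508.5, -20.4, 86.8]
tcp_rot: [-3.14, -0.001, -0.211]
contact_force: [0.5, 0.2, 0.2]
grip_width: 68.9
```

Run:
```python
from plant import bot
import cv2
a=bot.capture("side");cv2.imwrite("pics/s1.png",cv2.resize(a[120:270,230:430,::-1],None,fx=4,fy=4,interpolation=cv2.INTER_CUBIC))
```

```text
(no output)
```

View pics/s1.png

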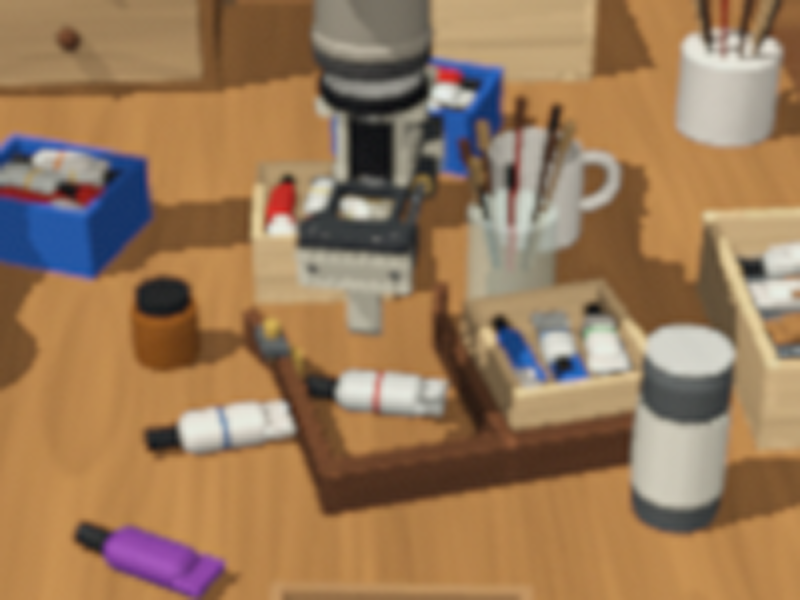

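The gripper hangs over the tube, with the near fingertip at crop (363,330) and the tube's red band at (378,392), so they line up. I descend and close.

```bash
python3 -m inch '[0,0,-3,0,0,0,0.5, 0,0,-6,0,0,0,0.5, 0,0,-8.1,0,0,0,0.5, 0,0,-8.1,0,0,0,0.5, 0,0,-8.1,0,0,0,-1]';python3 -m inch '[0,0,0,0,0,0,-1, 0,0,0,0,0,0,-1, 0,0,0,0,0,0,-1, 0,0,0,0,0,0,-1, 0,0,0,0,0,0,-1]'
```

```text
time: 2.15
tool_pos: [510.4, -21.3, 8.5]
tcp_rot: [-3.14, -0.007, -0.212]
contact_force: [1.0, 0.1, 1.1]
grip_width: 64.5
time: 2.65
tool_pos: [510.6, -21.3, 8.9]
tcp_rot: [-3.14, -0.007, -0.212]
contact_force: [0.1, 0.3, 3.8]
grip_width: 29.4
```

```bash
python3 -m inch '[0,0,2,0,0,0,-1, 0,0,5,0,0,0,-1, 0,0,8,0,0,0,-1, 0,0,11,0,0,0,-1, 0,0,14,0,0,0,-1]'
python3 - <<'E'
from plant import bot
import cv2,numpy as np
o=bot.get_obs();print(o["tool_pos"],o["tcp_rot"],o["contact_force"])
a=bot.capture("side");b=bot.capture("top")
A=cv2.resize(a[100:240,250:450,::-1],None,fx=2,fy=2,interpolation=cv2.INTER_CUBIC);B=cv2.resize(b[95:235,210:410,::-1],None,fx=2,fy=2,interpolation=cv2.INTER_CUBIC)
cv2.imwrite("pics/s2.png",np.hstack([A,B]))
E
```

```text
time: 3.15
tool_pos: [510.2, -21.2, 149.9]
tcp_rot: [-3.14, -0.006, -0.212]
contact_force: [1.0, -1.0, -1.1]
grip_width: 29.7
[510.23076934 -21.20871841 149.91686402] [-3.14008905 -0.00642935 -0.21194898] [ 0.96021249 -0.96268158 -1.07329247]
```

View pics/s2.png

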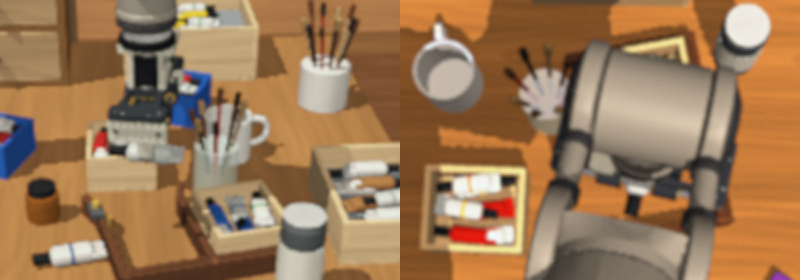

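The tube is held between the fingers at (150,150) in the left panel, and the bay is empty. I carry it to the crate.

```bash
python3 -m inch '[0,-3.8,0,0,0,-8.2,-1, 0.2,-7.6,0,0,0,-16.4,-1, 0.3,-11.4,0,0,0,-24.6,-1, 0.4,-15.2,0,0,0,-32.8,-1, 0.4,-19,0,0,0,-41,-1]';python3 -m inch '[0,-3.8,0,0,0,-8.2,-1, 0.2,-7.6,0,0,0,-16.4,-1, 0.3,-11.4,0,0,0,-24.6,-1, 0.3,-15.2,0,0,0,-32.8,-1, 0.3,-18.7,0,0,0,-41,-1]'
```

```text
time: 3.75
tool_pos: [516.2, -212.8, 151.4]
tcp_rot: [-3.141, -0.013, -0.933]
contact_force: [0.7, -0.7, -0.8]
grip_width: 29.7
time: 4.25
tool_pos: [518.5, -401.2, 149.8]
tcp_rot: [3.141, -0.012, -1.655]
contact_force: [0.7, 0.4, -0.4]
grip_width: 29.9
```

```bash
python3 -m inch '[0,0,-2,0,0,0,-1, 0,0,-4,0,0,0,-1, 0,0,-5,0,0,0,-1, 0,0,-5,0,0,0,-1, 0,0,-5,0,0,0,-1]'
python3 - <<'E'
from plant import bot
import cv2,numpy as np
a=bot.capture("side");b=bot.capture("top")
A=cv2.resize(a[190:330,240:440,::-1],None,fx=2,fy=2,interpolation=cv2.INTER_CUBIC);B=cv2.resize(b[110:250,390:590,::-1],None,fx=2,fy=2,interpolation=cv2.INTER_CUBIC)
cv2.imwrite("pics/s3.png",np.hstack([A,B]))
E
```

```text
time: 4.75
tool_pos: [518.8, -401.1, 99.9]
tcp_rot: [3.141, -0.012, -1.655]
contact_force: [-0.2, 0.1, 0.3]
grip_width: 29.6
```

View pics/s3.png

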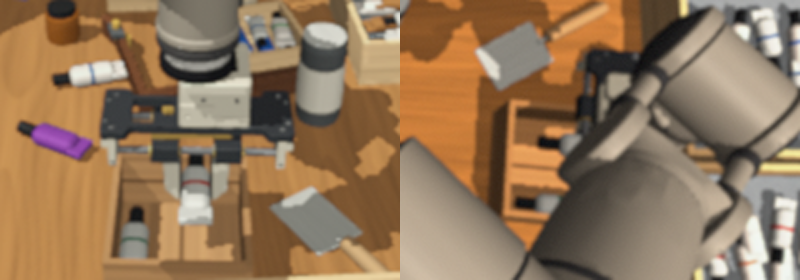

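The tube hangs over the crate at (195,195) in the left panel, to the right of the dead tube at (133,235). I lower and release it.

```bash
python3 -m inch '[0,0.3,-3,0,0,0,-1, 0,0.3,-5.5,0,0,0,-1, 0,0.3,-7.2,0,0,0,-1, 0,0.3,-7.2,0,0,0,-1, 0,0.3,-7.2,0,0,0,0.1]';python3 -m inch '[0,0,0,0,0,0,0.1, 0,0,0,0,0,0,0.1, 0,0,0,0,0,0,0.1, 0,0,0,0,0,0,0.1, 0,0,3,0,0,0,0.1]'; python3 -m inch '[0,0,5,0,0,0,0.1, 0,0,9,0,0,0,-1, 0,0,13,0,0,0,-1, 0,4,15,0,0,8,-1, 0,8,15,0,0,16,-1]'
python3 - <<'E'
from plant import bot
import cv2,numpy as np
a=bot.capture("side");b=bot.capture("top")
A=cv2.resize(a[190:330,240:440,::-1],None,fx=2,fy=2,interpolation=cv2.INTER_CUBIC);B=cv2.resize(b[110:250,390:590,::-1],None,fx=2,fy=2,interpolation=cv2.INTER_CUBIC)
cv2.imwrite("pics/s4.png",np.hstack([A,B]))
E
```

```text
time: 5.35
tool_pos: [519.8, -398.8, 30.1]
tcp_rot: [-3.139, -0.014, -1.654]
contact_force: [-0.0, 0.2, 1.3]
grip_width: 34.0
time: 5.85
tool_pos: [517.7, -396.9, 56.5]
tcp_rot: [3.137, -0.009, -1.654]
contact_force: [0.0, 0.0, -0.1]
grip_width: 50.2
time: 6.35
tool_pos: [518.7, -317.8, 210.5]
tcp_rot: [-3.141, -0.014, -1.372]
contact_force: [1.2, 0.9, -0.2]
grip_width: 23.2
```

View pics/s4.png

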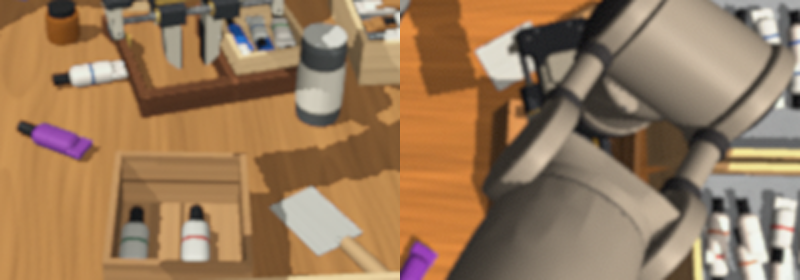

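The spent tube with its red band lies in the crate at (195,235), beside the green-banded one at (133,235). Next I go to the box. I'll nudge its +x face near the +y end, which turns it CCW and shifts it in -x.

```bash
python3 -m inch '[0,2.8,0.5,0,0,8.4,-1, 0,5.6,1,0,0,16.8,-1, 0.5,8.4,1.5,0,0,25.2,-1, 0.8,11.2,1.5,0,0,33.6,-1, 1.2,14,1.5,0,0,42,-1]';python3 -m inch '[0,2.8,0,0,0,8.4,-1, 0,5.6,0,0,0,16.8,-1, 0.5,8.4,0,0,0,25.2,-1, 0.8,11.2,0,0,0,33.6,-1, 1.2,14,0,0,0,42,-1]';python3 -m inch '[0,2.8,0,0,0,8.4,-1, 0,5.6,0,0,0,16.8,-1, 0.5,8.4,0,0,0,25.2,-1, 0.8,11.2,0,0,0,33.6,-1, 1.2,14,0,0,0,42,-1]'
```

```text
time: 6.95
tool_pos: [530.0, -172.1, 223.1]
tcp_rot: [3.138, -0.008, -0.631]
contact_force: [1.1, -0.2, -0.1]
grip_width: 0.3
time: 7.45
tool_pos: [542.1, -31.5, 223.1]
tcp_rot: [3.138, -0.008, 0.107]
contact_force: [-0.4, -0.4, 0.1]
grip_width: 0.4
time: 7.95
tool_pos: [554.4, 109.2, 222.9]
tcp_rot: [3.138, -0.008, 0.844]
contact_force: [0.3, 0.1, -0.4]
grip_width: 0.3
```

```bash
python3 -m inch '[0.2,2.6,0,0,0,8.3,-1, 0.4,5.2,0,0,0,16.6,-1, 0.6,7.8,0,0,0,25,-1, 0.8,10.4,-1,0,0,33.3,-1, 1.0,13,-3,0,0,41.6,-1]'
python3 - <<'E'
from h import *
print('mug',ray("top",c1(92,132),75))
a=bot.capture("side");b=bot.capture("top")
A=cv2.resize(a[100:240,250:450,::-1],None,fx=2,fy=2,interpolation=cv2.INTER_CUBIC);B=cv2.resize(b[95:235,180:380,::-1],None,fx=2,fy=2,interpolation=cv2.INTER_CUBIC)
cv2.imwrite("pics/s5.png",np.hstack([A,B]))
E
```

```text
time: 8.45
tool_pos: [565.7, 240.1, 194.0]
tcp_rot: [3.135, -0.009, 1.575]
contact_force: [-0.0, -0.1, 0.1]
grip_width: 0.7
mug [661.90746821 231.54952683  75.        ]
```

View pics/s5.png

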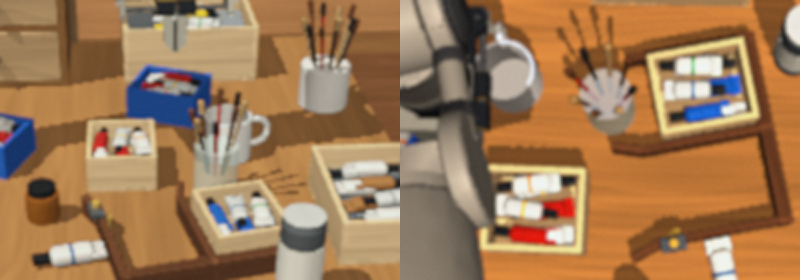

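```bash
python3 -m inch '[0,0,-4.5,0,0,0,-1, 0,0,-9,0,0,0,-1, 0,0,-13,0,0,0,-1, 0,0,-16,0,0,0,-1, 0,0,-16.4,0,0,0,-1]'; python3 -m inch '[-0.2,0,0,0,0,0,-1, -0.5,0,0,0,0,0,-1, -0.8,0,0,0,0,0,-1, -1.1,0,0,0,0,0,-1, -1.4,0,0,0,0,0,-1]'
```

```text
time: 9.05
tool_pos: [560.9, 239.4, 22.1]
tcp_rot: [-3.133, -0.005, 1.572]
contact_force: [-0.8, -0.4, 0.1]
grip_width: 0.6
time: 9.55
tool_pos: [548.2, 239.9, 23.6]
tcp_rot: [-3.137, -0.006, 1.572]
contact_force: [3.3, 1.8, 1.4]
grip_width: 0.3
```

```bash
python3 -m inch '[-0.2,0,0,0,0,0,-1, -0.4,0,0,0,0,0,-1, -0.6,0,0,0,0,0,-1, -0.8,0,0,0,0,0,-1, -0.9,0,0,0,0,0,-1]'
python3 - <<'E'
from h import *
a=bot.capture("side");b=bot.capture("top");cv2.imwrite('pics/top1.png',b[:,:,::-1]);cv2.imwrite('pics/side1.png',a[:,:,::-1])
A=cv2.resize(a[130:230,270:370,::-1],None,fx=4,fy=4,interpolation=cv2.INTER_CUBIC);B=cv2.resize(b[150:250,190:290,::-1],None,fx=4,fy=4,interpolation=cv2.INTER_CUBIC)
cv2.imwrite("pics/s6.png",np.hstack([A,B]))
E
```

```text
time: 10.05
tool_pos: [540.2, 240.3, 24.4]
tcp_rot: [-3.14, -0.007, 1.572]
contact_force: [5.0, 0.9, 3.1]
grip_width: 0.4
```

View pics/s6.png

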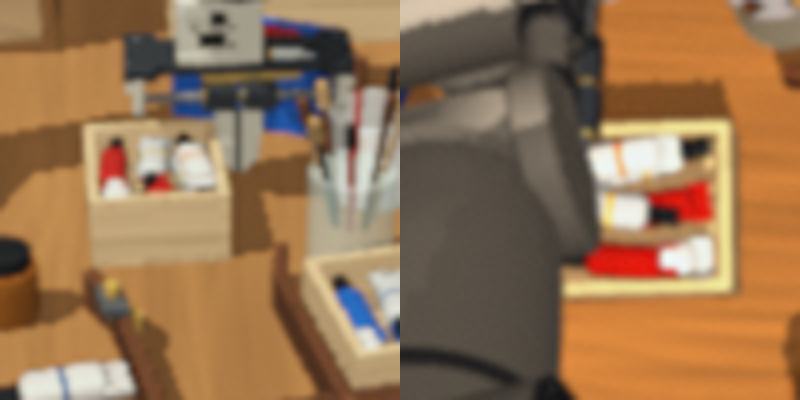

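The box has begun turning: its -y edge now runs from (733,122) to (737,293), where it slanted the other way before. I continue the nudge.

```bash
python3 -m inch '[-0.25,0,0,0,0,0,-1, -0.5,0,0,0,0,0,-1, -0.75,0,0,0,0,0,-1, -1,0,0,0,0,0,-1, -1.2,0,0,0,0,0,-1]'
python3 - <<'E'
from h import *
a=bot.capture("side");b=bot.capture("top");cv2.imwrite('pics/top2.png',b[:,:,::-1]);cv2.imwrite('pics/side2.png',a[:,:,::-1])
A=cv2.resize(a[130:230,270:370,::-1],None,fx=4,fy=4,interpolation=cv2.INTER_CUBIC);B=cv2.resize(b[150:250,190:290,::-1],None,fx=4,fy=4,interpolation=cv2.INTER_CUBIC)
cv2.imwrite("pics/s7.png",np.hstack([A,B]))
E
```

```text
time: 10.65
tool_pos: [527.8, 240.3, 24.3]
tcp_rot: [-3.139, -0.007, 1.572]
contact_force: [2.8, 0.7, 1.2]
grip_width: 0.6
```

View pics/s7.png

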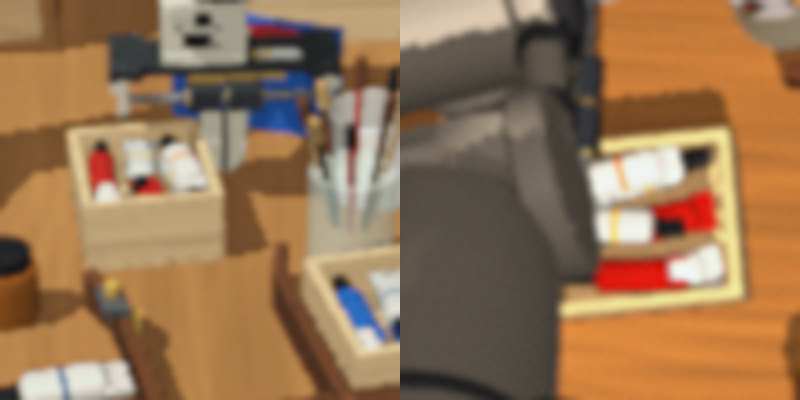

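Run:
```python
from h import *
t=lambda u,v:np.array([190+(u-400+.5)/4-.5,150+(v+.5)/4-.5])
s=lambda u,v:np.array([270+(u+.5)/4-.5,130+(v+.5)/4-.5])
p,r=fit([("top",[55,-65,60],t(730,125)),("top",[-55,-65,60],t(746,298)),("side",[-55,65,60],s(68,128)),("side",[55,65,60],s(200,122)),("side",[-55,-65,0],s(85,266)),("side",[55,-65,0],s(225,259))],[470,190,.1]);print(p,r.round(1).tolist())
rk=np.array([516,-46.5,.2]);d=p[:2]-rk[:2];c,S=np.cos(.2),np.sin(.2);print(d@np.array([[c,-S],[S,c]]),p[2]-.2)
overlay("top",cv2.imread('pics/top2.png'),{'box':p,'rack':rk},190,110,200,140,4,'pics/o1.png')
overlay("side",cv2.imread('pics/side2.png'),{'box':p,'rack':rk},250,130,190,140,4,'pics/o3.png')
```

```text
[4.59923706e+02 1.84656275e+02 1.10101789e-01] [[-0.1, 1.1], [-0.6, -0.1], [0.4, 0.8], [-0.2, -0.4], [0.9, 1.7], [-0.0, 0.4]]
[ -9.03483928 237.68917876] -0.08989821130458732
```

View pics/o1.png

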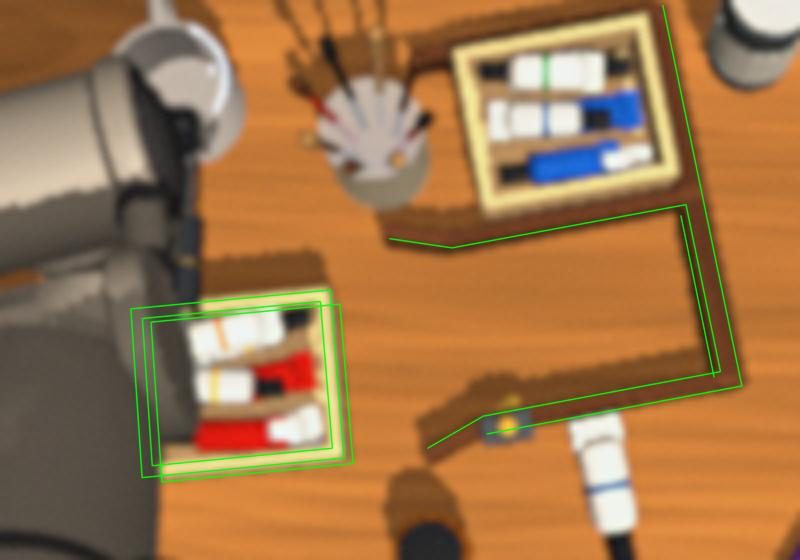

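View pics/o3.png

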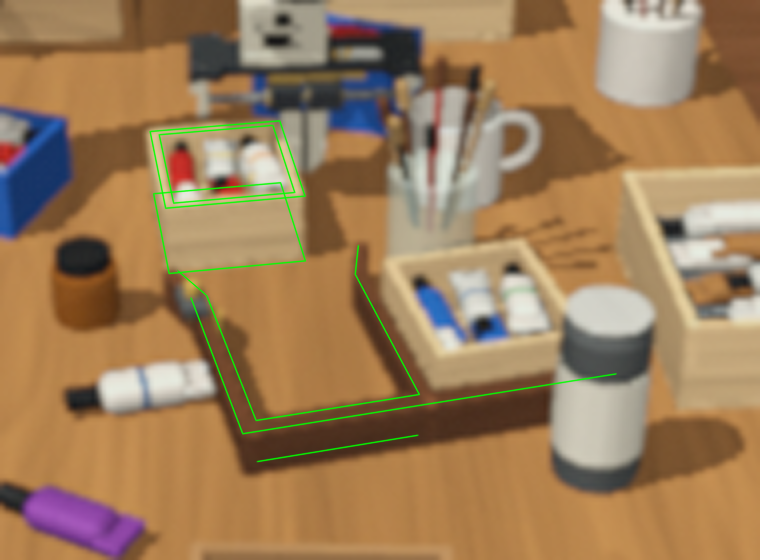

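The box is now at about (-9, 238) in the rack frame, yaw error -0.09. A counter-nudge on its -x face near the -y end fixes both the offset and the yaw.

```bash
python3 -m inch '[0.6,0,0,0,0,0,-1, 1.2,0,0,0,0,0,-1, 1.2,0,4,0,0,0,-1, 1.2,0,8,0,0,0,-1, 0,-2,9.5,0,0,0,-1]';python3 -m inch '[-4,-3,0,0,0,0,-1, -7.5,-5,0,0,0,0,-1, -11,-7,0,0,0,0,-1, -14.6,-9.1,0,0,0,0,-1, -14.8,-9.1,-1,0,0,0,-1]'
```

```text
time: 11.25
tool_pos: [530.1, 221.7, 122.6]
tcp_rot: [3.139, -0.008, 1.573]
contact_force: [1.2, 0.3, -0.1]
grip_width: 0.8
time: 11.75
tool_pos: [377.7, 129.0, 112.7]
tcp_rot: [-3.14, -0.007, 1.572]
contact_force: [0.1, -0.3, 0.4]
grip_width: 0.4
```

```bash
python3 -m inch '[0,0,-3,0,0,0,-1, 0,0,-6,0,0,0,-1, 0,0,-8,0,0,0,-1, 0,0,-8.8,0,0,0,-1, 0.3,0,-8.8,0,0,0,-1]'; python3 -m inch '[0.3,0,0,0,0,0,-1, 0.6,0,0,0,0,0,-1, 0.9,0,0,0,0,0,-1, 1.2,0,0,0,0,0,-1, 1.4,0,0,0,0,0,-1]'
python3 - <<'E'
from h import *
a=bot.capture("side");b=bot.capture("top");cv2.imwrite('pics/top3.png',b[:,:,::-1]);cv2.imwrite('pics/side3.png',a[:,:,::-1])
A=cv2.resize(a[130:230,270:370,::-1],None,fx=4,fy=4,interpolation=cv2.INTER_CUBIC);B=cv2.resize(b[150:250,190:290,::-1],None,fx=4,fy=4,interpolation=cv2.INTER_CUBIC)
cv2.imwrite("pics/s8.png",np.hstack([A,B]))
E
```

```text
time: 12.25
tool_pos: [379.8, 128.8, 23.8]
tcp_rot: [-3.137, -0.007, 1.572]
contact_force: [-0.5, 0.5, 0.3]
grip_width: 0.3
time: 12.75
tool_pos: [392.7, 128.6, 24.0]
tcp_rot: [-3.134, -0.007, 1.572]
contact_force: [-6.0, -2.5, 5.2]
grip_width: 0.4
```

View pics/s8.png

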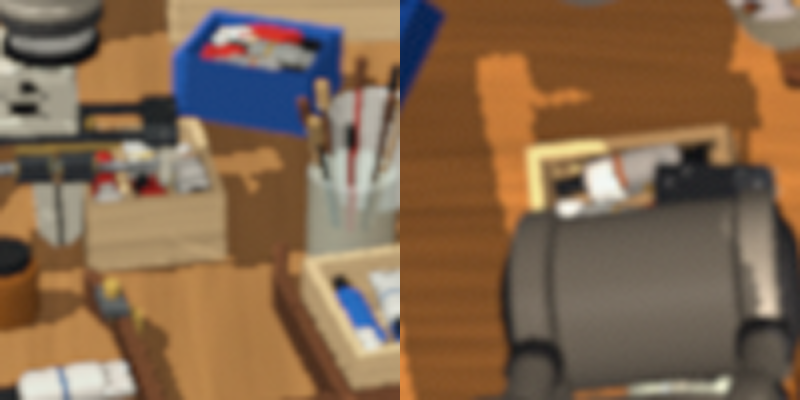

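```bash
python3 -m inch '[0.25,0,0,0,0,0,-1, 0.5,0,0,0,0,0,-1, 0.75,0,0,0,0,0,-1, 1.0,0,0,0,0,0,-1, 1.2,0,0,0,0,0,-1]'; python3 -m inch '[-0.5,0,0,0,0,0,-1, -1.2,0,0,0,0,0,-1, -1.8,0,1,0,0,0,-1, -1.8,0,5,0,0,0,-1, -1.8,2,9,0,0,0,-1]'
```

```text
time: 13.35
tool_pos: [403.9, 128.3, 23.9]
tcp_rot: [-3.132, -0.006, 1.573]
contact_force: [-5.0, -2.8, 4.3]
grip_width: 0.3
time: 13.85
tool_pos: [384.7, 147.4, 115.1]
tcp_rot: [-3.13, -0.005, 1.571]
contact_force: [0.7, -0.0, -0.2]
grip_width: 0.7
```

```bash
python3 -m inch '[0,4,0,0,0,4,-1, 0,8,0,0,0,8,-0.13, 2,12,0,0,0,11.4,-0.13, 5,15,0,0,0,11.4,-0.13, 5.7,15,0,0,0,11.4,-0.13]'
python3 - <<'E'
from h import *
for uv in ((208,257),(253,265),(170,130),(140,175),(187,195),(200,142)):print(uv,ray("top",uv,60).round(0))
a=bot.capture("side");b=bot.capture("top");cv2.imwrite('pics/top4.png',b[:,:,::-1]);cv2.imwrite('pics/side4.png',a[:,:,::-1])
A=cv2.resize(a[130:230,270:370,::-1],None,fx=4,fy=4,interpolation=cv2.INTER_CUBIC);B=cv2.resize(b[150:250,190:290,::-1],None,fx=4,fy=4,interpolation=cv2.INTER_CUBIC)
cv2.imwrite("pics/s9.png",np.hstack([A,B]))
E
```

```text
time: 14.35
tool_pos: [443.7, 300.8, 116.0]
tcp_rot: [-3.134, -0.007, 1.773]
contact_force: [-0.4, 0.2, 0.1]
grip_width: 28.2
(208, 257) [326. 283.  60.]
(253, 265) [308. 168.  60.]
(170, 130) [657. 400.  60.]
(140, 175) [535. 471.  60.]
(187, 195) [485. 346.  60.]
(200, 142) [626. 319.  60.]
```

View pics/s9.png

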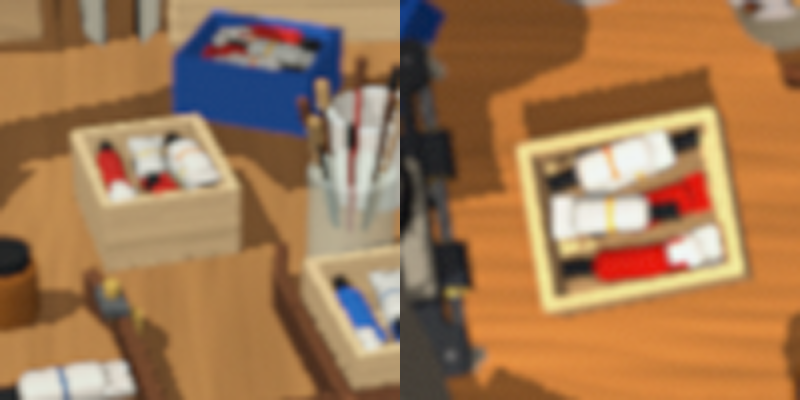

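Run:
```python
from h import *
t=lambda u,v:np.array([190+(u-400+.5)/4-.5,150+(v+.5)/4-.5])
s=lambda u,v:np.array([270+(u+.5)/4-.5,130+(v+.5)/4-.5])
T=[("top",[55,65,60],t(517,147)),("top",[55,-65,60],t(713,107)),("top",[-55,-65,60],t(748,277)),("top",[-55,65,60],t(545,312))]
S=[("side",[-55,65,60],s(70,128)),("side",[55,65,60],s(203,115)),("side",[55,-65,60],s(240,183)),("side",[-55,-65,0],s(107,266)),("side",[55,-65,0],s(240,248))]
rk=np.array([516,-46.5,.2])
for o in(T,S,T+S):
    p,r=fit(o,[470,190,.1]);
    d=p[:2]-rk[:2];c,k=np.cos(.2),np.sin(.2);print(p.round(3),(d@np.array([[c,-k],[k,c]])).round(1),round(p[2]-.2,3),abs(r).max().round(1))
p,_=fit(T,[470,190,.1])
overlay("top",cv2.imread('pics/top4.png'),{'box':p,'rack':rk},210,130,190,120,4,'pics/o1.png')
```

```text
[4.68030e+02 1.88634e+02 2.10000e-01] [ -0.3 240. ] 0.01 0.8
[4.68038e+02 1.96416e+02 2.00000e-01] [  1.3 247.6] 0.0 0.9
[4.67867e+02 1.89639e+02 2.07000e-01] [ -0.3 241. ] 0.007 1.5
```

View pics/o1.png

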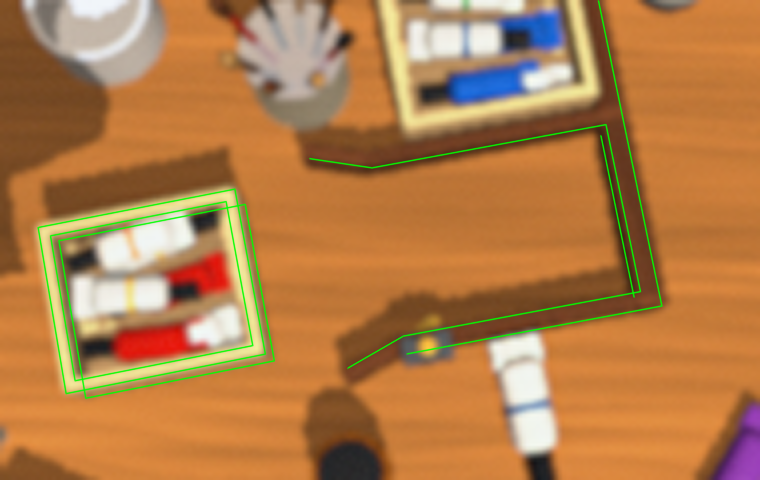

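The box is now square in front of the mouth: rack-frame (0, 240), yaw error about 0.01. Next I come down behind its +y face with the fingers about 30 mm apart.

```bash
python3 -m inch '[-0.3,0,-3,0,0,0,-0.35, -0.5,-0.1,-6,0,0,0,-0.35, -0.5,-0.1,-8,0,0,0,-0.35, -0.5,-0.1,-9.1,0,0,0,-0.35, -0.5,-0.1,-9.1,0,0,0,-0.35]'; python3 -m inch '[0.2,-1,0,0,0,0,-0.35, 0.4,-2,0,0,0,0,-0.35, 0.6,-2.9,0,0,0,0,-0.35, 0.7,-3.5,0,0,0,0,-0.35, 0.8,-3.9,0,0,0,0,-0.35]'
python3 - <<'E'
from h import *
a=bot.capture("side");b=bot.capture("top")
A=cv2.resize(a[100:200,270:370,::-1],None,fx=4,fy=4,interpolation=cv2.INTER_CUBIC);B=cv2.resize(b[150:250,190:290,::-1],None,fx=4,fy=4,interpolation=cv2.INTER_CUBIC)
cv2.imwrite("pics/s10.png",np.hstack([A,B]))
E
```

```text
time: 14.95
tool_pos: [435.4, 295.3, 23.5]
tcp_rot: [-3.127, -0.004, 1.769]
contact_force: [0.6, 0.6, -0.2]
grip_width: 30.1
time: 15.45
tool_pos: [444.1, 256.3, 24.3]
tcp_rot: [-3.129, -0.006, 1.768]
contact_force: [-1.5, 5.3, 4.0]
grip_width: 29.9
```

View pics/s10.png

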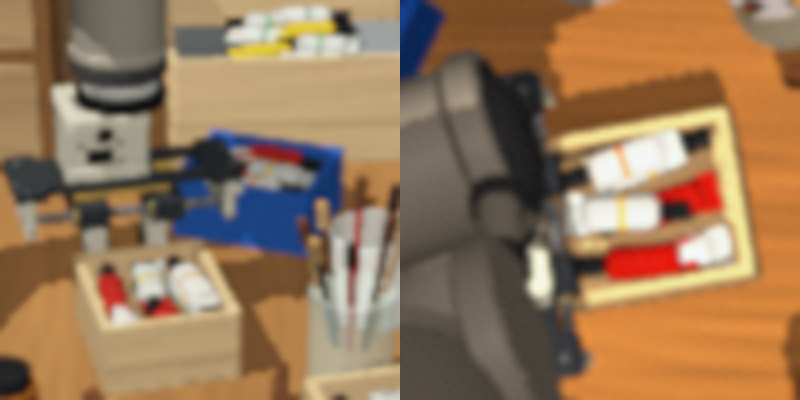

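```bash
python3 -m inch '[0.12,-0.59,0,0,0,0,-0.35, 0.24,-1.18,0,0,0,0,-0.35, 0.36,-1.76,0,0,0,0,-0.35, 0.48,-2.35,0,0,0,0,-0.35, 0.6,-2.94,0,0,0,0,-0.35]';python3 -m inch '[0.12,-0.59,0,0,0,0,-0.35, 0.24,-1.18,0,0,0,0,-0.35, 0.36,-1.76,0,0,0,0,-0.35, 0.48,-2.35,0,0,0,0,-0.35, 0.6,-2.94,0,0,0,0,-0.35]'
cat > look.py <<'E'
import sys
from h import *
k=sys.argv[1]
a=bot.capture("side");b=bot.capture("top");cv2.imwrite(f'pics/top{k}.png',b[:,:,::-1]);cv2.imwrite(f'pics/side{k}.png',a[:,:,::-1])
A=cv2.resize(a[130:230,270:370,::-1],None,fx=4,fy=4,interpolation=cv2.INTER_CUBIC);B=cv2.resize(b[140:240,260:360,::-1],None,fx=4,fy=4,interpolation=cv2.INTER_CUBIC)
cv2.imwrite(f"pics/L{k}.png",np.hstack([A,B]))
p=bot.get_obs();d=p["tool_pos"][:2]-[516,-46.5];c,s=np.cos(.2),np.sin(.2);q=d@np.array([[c,-s],[s,c]]);print('TCP in rack',q.round(1),'box y',(q[1]-74.5).round(1))
E
python3 look.py 11
```

```text
time: 16.05
tool_pos: [449.9, 225.9, 23.9]
tcp_rot: [-3.128, -0.004, 1.769]
contact_force: [-1.1, 4.0, 0.1]
grip_width: 30.0
time: 16.55
tool_pos: [456.0, 196.1, 23.9]
tcp_rot: [-3.128, -0.004, 1.769]
contact_force: [-0.4, 3.6, 1.3]
grip_width: 29.9
TCP in rack [-10.6 249. ] box y 174.5
```

View pics/L11.png

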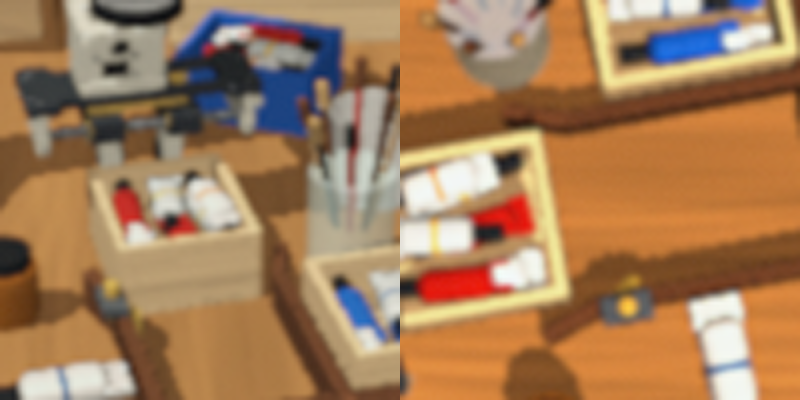

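```bash
cat > pb.py <<'E'
from h import *
import sys
# args: u v of (+x,-y) and (-x,-y) top corners in right panel of L picture
v=list(map(float,sys.argv[1:5]))
t=lambda u,w:np.array([260+(u-400+.5)/4-.5,140+(w+.5)/4-.5])
p,r=fit([("top",[55,-65,60],t(v[0],v[1])),("top",[-55,-65,60],t(v[2],v[3]))],[470,150,.2])
d=p[:2]-[516,-46.5];c,s=np.cos(.2),np.sin(.2);print(p.round(2),'rack',(d@np.array([[c,-s],[s,c]])).round(1),'yaw err',(p[2]-.2).round(3),abs(r).max().round(2))
E
python3 pb.py 544 130 571 300
```

```text
[4.8169e+02 1.1929e+02 1.8000e-01] rack [ -0.7 169.3] yaw err -0.024 0.57
```

```bash
python3 -m inch '[0.1,-0.39,0,0,0,0.2,-0.35, 0.18,-0.78,0,0,0,0.4,-0.35, 0.26,-1.18,0,0,0,0.5,-0.35, 0.34,-1.57,0,0,0,0.5,-0.35, 0.42,-1.96,0,0,0,0.5,-0.35]';python3 look.py 12
```

```text
time: 17.15
tool_pos: [460.3, 175.6, 23.8]
tcp_rot: [-3.128, -0.004, 1.777]
contact_force: [-0.5, 5.0, 1.0]
grip_width: 29.8
TCP in rack [-10.4 228.2] box y 153.7
```

View pics/L12.png

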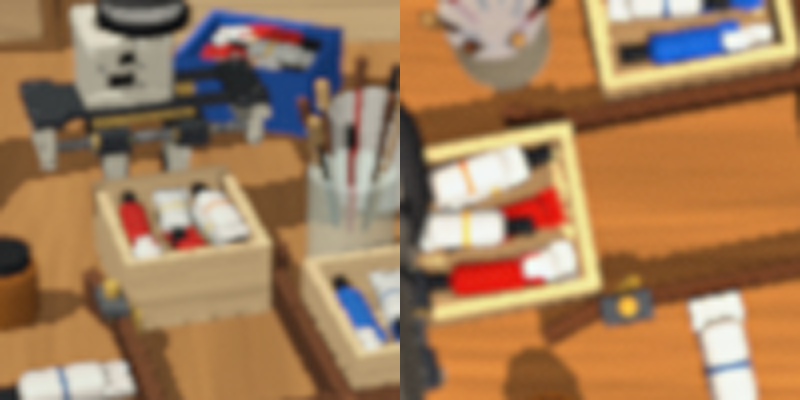

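The box's front edge, (574,123)–(601,290) in the top view, is centred in the flare with its sides parallel to the rails. I keep pushing slowly.

```bash
python3 pb.py 574 123 601 290; python3 -m inch '[0.06,-0.29,0,0,0,0,-0.35, 0.12,-0.59,0,0,0,0,-0.35, 0.18,-0.88,0,0,0,0,-0.35, 0.24,-1.18,0,0,0,0,-0.35, 0.3,-1.47,0,0,0,0,-0.35]';python3 look.py 13
```

```text
[4.8756e+02 9.9900e+01 1.8000e-01] rack [  1.2 149.1] yaw err -0.024 0.22
time: 17.75
tool_pos: [464.1, 160.7, 23.9]
tcp_rot: [-3.129, -0.004, 1.777]
contact_force: [1.6, 7.7, -1.7]
grip_width: 30.1
TCP in rack [ -9.7 213. ] box y 138.5
```

View pics/L13.png

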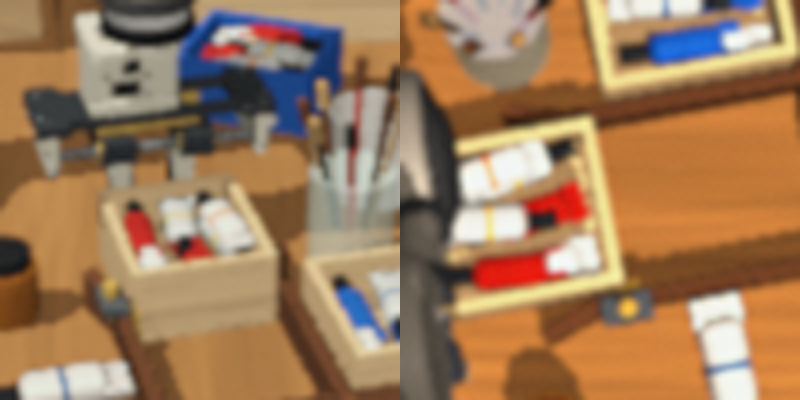

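```bash
python3 -m inch '[0.06,-0.29,0,0,0,0,-0.35, 0.12,-0.59,0,0,0,0,-0.35, 0.18,-0.88,0,0,0,0,-0.35, 0.24,-1.18,0,0,0,0,-0.35, 0.3,-1.47,0,0,0,0,-0.35]';python3 look.py 14
```

```text
time: 18.35
tool_pos: [467.3, 145.9, 23.8]
tcp_rot: [-3.129, -0.004, 1.777]
contact_force: [-0.3, 8.3, -0.8]
grip_width: 30.0
TCP in rack [ -9.6 197.8] box y 123.3
```

View pics/L14.png

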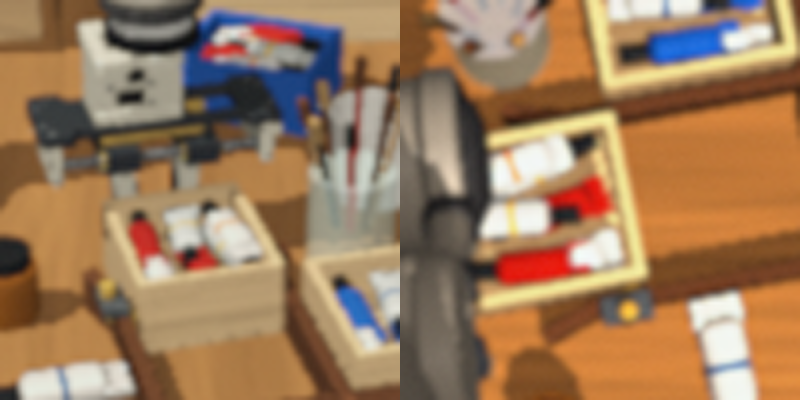

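```bash
python3 -m inch '[0.08,-0.39,0,0,0,0,-0.35, 0.16,-0.78,0,0,0,0,-0.35, 0.24,-1.18,0,0,0,0,-0.35, 0.32,-1.57,0,0,0,0,-0.35, 0.4,-1.96,0,0,0,0,-0.35]';python3 -m inch '[0.08,-0.39,0,0,0,0,-0.35, 0.16,-0.78,0,0,0,0,-0.35, 0.24,-1.18,0,0,0,0,-0.35, 0.32,-1.57,0,0,0,0,-0.35, 0.4,-1.96,0,0,0,0,-0.35]';python3 look.py 15
```

```text
time: 18.95
tool_pos: [471.8, 126.1, 23.8]
tcp_rot: [-3.13, -0.004, 1.777]
contact_force: [0.5, 6.6, -0.7]
grip_width: 29.9
time: 19.45
tool_pos: [476.4, 106.6, 23.8]
tcp_rot: [-3.132, -0.004, 1.777]
contact_force: [1.0, 5.4, -2.1]
grip_width: 29.8
TCP in rack [ -8.7 157.3] box y 82.8
```

View pics/L15.png

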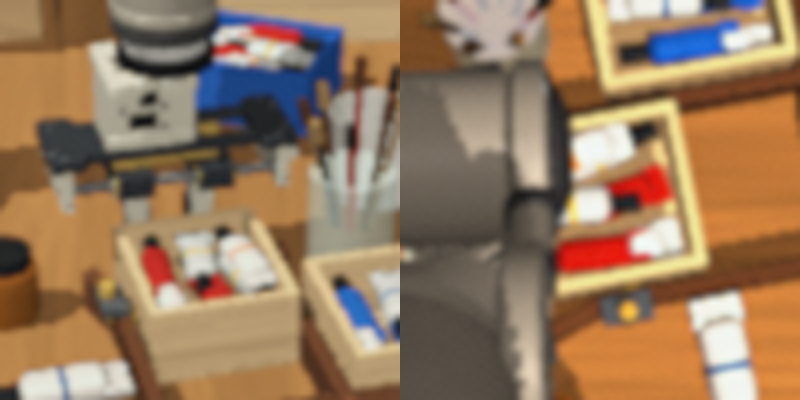

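Run:
```python
from h import *
def tri(a,b):
    f=lambda p:np.r_[proj("top",p)[0]-a,proj("side",p)[0]-b]
    r=least_squares(f,[480,100,30]);return r.x,r.fun.round(1)
k=np.array([516,-46.5]);c,s=np.cos(.2),np.sin(.2);M=np.array([[c,-s],[s,c]])
for a,b in ((c1(225,198),c3(383,42)),(c1(350,180),c3(383,42)),(c1(200,60),c3(383,42)),(c1(225,198),c3(398,12)),(c1(350,180),c3(398,12))):
    p,r=tri(a,b);print(p.round(0),((p[:2]-k)@M).round(0),r)
p=bot.get_obs()["tool_pos"]
for x in(-95,95):
    q=place([p[0],p[1],.206],[x,0,0])[0]; print(x,[proj("side",[q[0],q[1],p[2]+66+z])[0].round(0) for z in(0,30)])
```

```text
[595. 135. 139.] [113. 162.] [ 0.   3.1  3.8 -1. ]
[592.  56. 180.] [95. 85.] [ 0.   4.9  5.8 -1.5]
[646. 151. 145.] [167. 168.] [-0.2 16.2 19.9 -5.8]
[595. 132. 163.] [113. 159.] [ 0.   0.4  0.5 -0.1]
[593.  55. 202.] [95. 84.] [-0.   2.2  2.6 -0.7]
-95 [array([281., 178.]), array([280., 169.])]
95 [array([341., 170.]), array([341., 161.])]
```

```bash
python3 -m inch '[0.08,-0.39,0,0,0,0,-0.35, 0.16,-0.78,0,0,0,0,-0.35, 0.23,-1.18,0,0,0,0,-0.35, 0.3,-1.57,0,0,0,0,-0.35, 0.38,-1.96,0,0,0,0,-0.35]';python3 -m inch '[0.08,-0.39,0,0,0,0,-0.35, 0.15,-0.78,0,0,0,0,-0.35, 0.23,-1.18,0,0,0,0,-0.35, 0.3,-1.57,0,0,0,0,-0.35, 0.38,-1.96,0,0,0,0,-0.35]';python3 look.py 16
```

```text
time: 20.05
tool_pos: [480.3, 86.6, 23.8]
tcp_rot: [-3.132, -0.003, 1.777]
contact_force: [2.7, 6.3, -1.4]
grip_width: 29.5
time: 20.55
tool_pos: [484.4, 67.3, 23.8]
tcp_rot: [-3.132, -0.004, 1.777]
contact_force: [2.3, 5.6, 0.2]
grip_width: 29.9
TCP in rack [ -8.7 117.2] box y 42.7
```

View pics/L16.png

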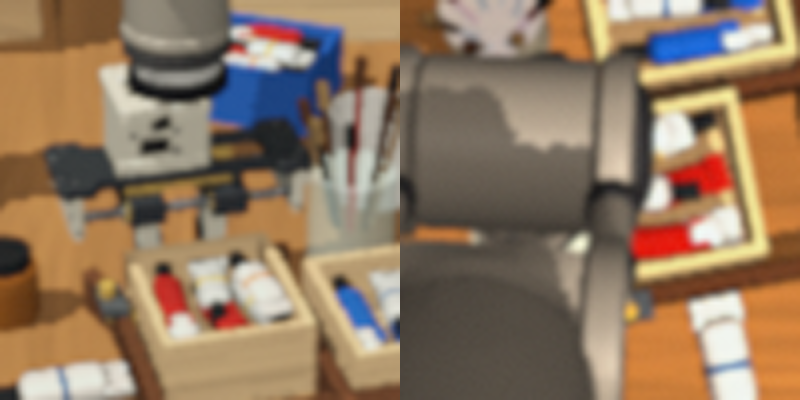

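```bash
python3 -m inch '[0.04,-0.4,0,0,0,0,-0.4, 0.08,-0.8,0,0,0,0,-0.4, 0.13,-1.2,0,0,0,0,-0.4, 0.19,-1.6,0,0,0,0,-0.4, 0.26,-1.99,0,0,0,0,-0.4]';python3 look.py 17
```

```text
time: 21.15
tool_pos: [487.2, 47.1, 23.9]
tcp_rot: [-3.133, -0.003, 1.777]
contact_force: [3.1, 7.3, -0.6]
grip_width: 27.6
TCP in rack [-10.   96.9] box y 22.4
```

View pics/L17.png

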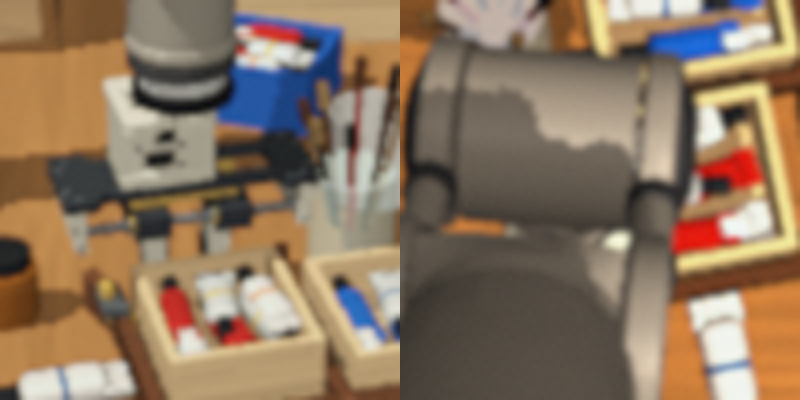

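```bash
python3 -m inch '[0.06,-0.35,0,0,0,0,-0.4, 0.12,-0.7,0,0,0,0,-0.4, 0.18,-1.05,0,0,0,0,-0.4, 0.25,-1.4,0,0,0,0,-0.4, 0.33,-1.75,0,0,0,0,-0.4]';python3 -m inch '[0.04,-0.2,0,0,0,0,-0.4, 0.08,-0.4,0,0,0,0,-0.4, 0.12,-0.6,0,0,0,0,-0.4, 0.16,-0.8,0,0,0,0,-0.4, 0.2,-0.98,0,0,0,0,-0.4]'; python3 look.py 18
```

```text
time: 21.75
tool_pos: [490.3, 29.4, 23.9]
tcp_rot: [-3.132, -0.003, 1.776]
contact_force: [1.5, 6.1, -1.0]
grip_width: 27.7
time: 22.25
tool_pos: [491.7, 20.4, 23.9]
tcp_rot: [-3.131, -0.005, 1.776]
contact_force: [-0.2, 18.1, 2.5]
grip_width: 27.6
TCP in rack [-10.4  70.4] box y -4.1
```

View pics/L18.png

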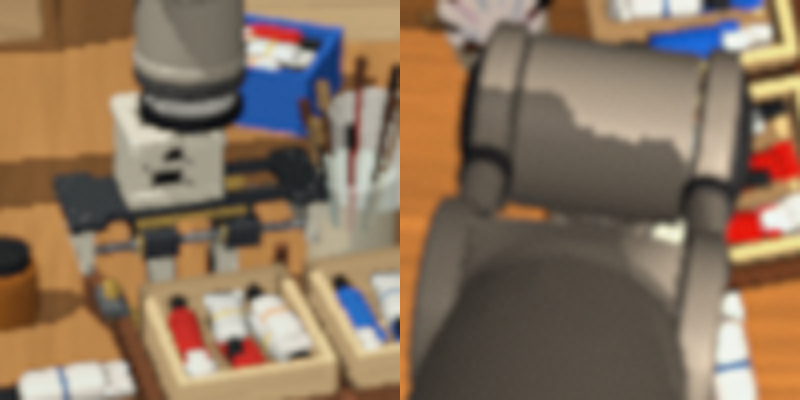

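```bash
python3 -m inch '[0.02,-0.1,0,0,0,0,-0.4, 0.03,-0.15,0,0,0,0,-0.4, 0.04,-0.2,0,0,0,0,-0.4, 0.04,-0.2,0,0,0,0,-0.4, 0.04,-0.2,0,0,0,0,-0.4]'
```

```text
time: 22.85
tool_pos: [491.8, 20.4, 23.9]
tcp_rot: [-3.131, -0.008, 1.776]
contact_force: [0.6, 16.0, 1.5]
grip_width: 27.7
```

```bash
python3 -m inch '[0.02,-0.1,0,0,0,0,-0.4, 0.04,-0.2,0,0,0,0,-0.4, 0.06,-0.3,0,0,0,0,-0.4, 0.07,-0.35,0,0,0,0,-0.4, 0.07,-0.35,0,0,0,0,-0.4]'; python3 look.py 19
```

```text
time: 23.35
tool_pos: [491.8, 20.5, 24.0]
tcp_rot: [-3.131, -0.012, 1.775]
contact_force: [0.5, 25.6, 3.5]
grip_width: 27.7
TCP in rack [-10.4  70.5] box y -4.0
```

Run:
```python
import cv2,numpy as np
a=cv2.imread('pics/side19.png');b=cv2.imread('pics/side0.png')
f=lambda a:cv2.resize(np.clip((a/255.)**.6*255,0,255).astype('uint8')[185:265,280:350],None,fx=5.5,fy=5.5,interpolation=cv2.INTER_CUBIC)
cv2.imwrite('pics/k.png',np.hstack([f(b),f(a)]))
```

```text
(no output)
```

View pics/k.png

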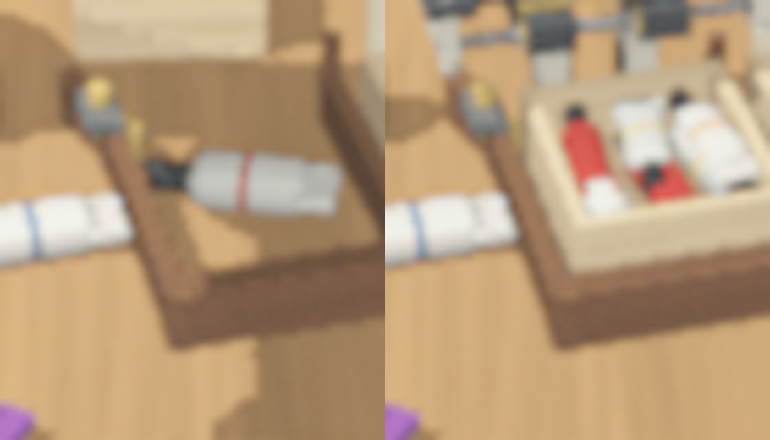

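Run:
```python
import cv2,numpy as np
for k in [0,4,11,12,13,14,15,16,17,18,19]:
    a=cv2.imread(f'pics/side{k}.png').astype(int)[190:222,285:312]
    b,g,r=a[...,0],a[...,1],a[...,2]
    m=(r-b>70)&(g-b>45)&(np.arange(32)[:,None]<22)
    w=(m*(r-b)).astype(float);ys,xs=np.nonzero(m)
    print(k,m.sum(),(w*np.arange(27)).sum()/max(w.sum(),1)+285)
fs=[cv2.resize(cv2.imread(f'pics/side{k}.png')[185:225,280:315],None,fx=5,fy=5,interpolation=cv2.INTER_CUBIC) for k in(11,13,15,17)]
gs=[cv2.resize(cv2.imread(f'pics/side{k}.png')[185:225,280:315],None,fx=5,fy=5,interpolation=cv2.INTER_CUBIC) for k in(18,19,0,4)]
cv2.imwrite('pics/k2.png',np.vstack([np.hstack(fs),np.hstack(gs)]))
```

```text
0 84 295.49934249850565
4 313 297.85500015494745
11 188 292.57207278066176
12 171 290.8529478976234
13 181 291.11156573922534
14 187 291.0592258748674
15 225 292.37383759733035
16 261 293.9908742331288
17 254 294.5884194053208
18 205 295.2889500627837
19 206 295.25120099923134
```

View pics/k2.png

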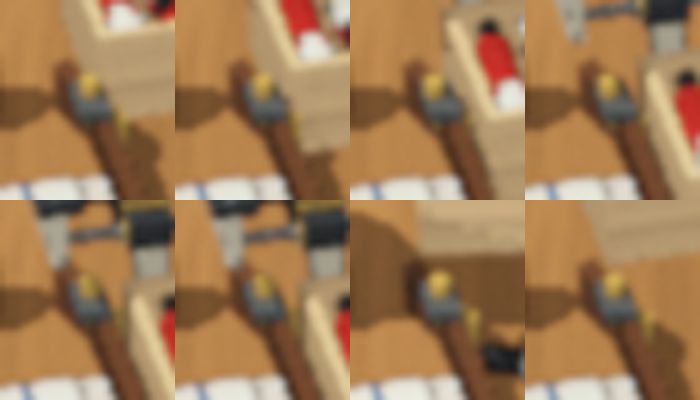

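```bash
python3 -m inch '[-0.02,0.1,0,0,0,0,-0.4, -0.06,0.3,0,0,0,0,-0.4, -0.2,1,0,0,0,0,-0.4, -0.3,1.5,1,0,0,0,-0.4, -0.4,1.8,4,0,0,0,-0.4]'; python3 -m inch '[-0.3,0,4,0,0,0,-0.4, -0.5,0,8,0,0,0,-0.4, -0.5,0,12,0,0,0,-0.4, -1,0,16,0,0,0,-0.4, -4,0,18,0,0,0,-0.4]'; python3 -m inch '[-2,-3,0,0,0,0,-0.4, -4,-7,0,0,0,0,-0.4, -6,-11,0,0,0,0,-0.4, -8,-15,0,0,0,0,-0.4, -8,-19,0,0,0,0,-0.4]'
python3 - <<'E'
from h import *
a=bot.capture("side");b=bot.capture("top");cv2.imwrite('pics/top20.png',b[:,:,::-1]);cv2.imwrite('pics/side20.png',a[:,:,::-1])
cv2.imwrite('pics/e1.png',cv2.resize(b[95:245,220:420,::-1],None,fx=4,fy=4,interpolation=cv2.INTER_CUBIC))
cv2.imwrite('pics/e2.png',cv2.resize(a[140:290,250:450,::-1],None,fx=4,fy=4,interpolation=cv2.INTER_CUBIC))
E
```

```text
time: 23.95
tool_pos: [485.9, 38.8, 62.9]
tcp_rot: [-3.126, -0.014, 1.775]
contact_force: [0.7, 0.2, 1.5]
grip_width: 27.6
time: 24.45
tool_pos: [448.2, 38.5, 247.0]
tcp_rot: [-3.133, -0.011, 1.775]
contact_force: [-0.1, 0.1, 1.1]
grip_width: 27.6
time: 24.95
tool_pos: [365.8, -152.3, 247.9]
tcp_rot: [-3.133, -0.01, 1.774]
contact_force: [2.1, -0.4, 0.3]
grip_width: 27.8
```

View pics/e1.png

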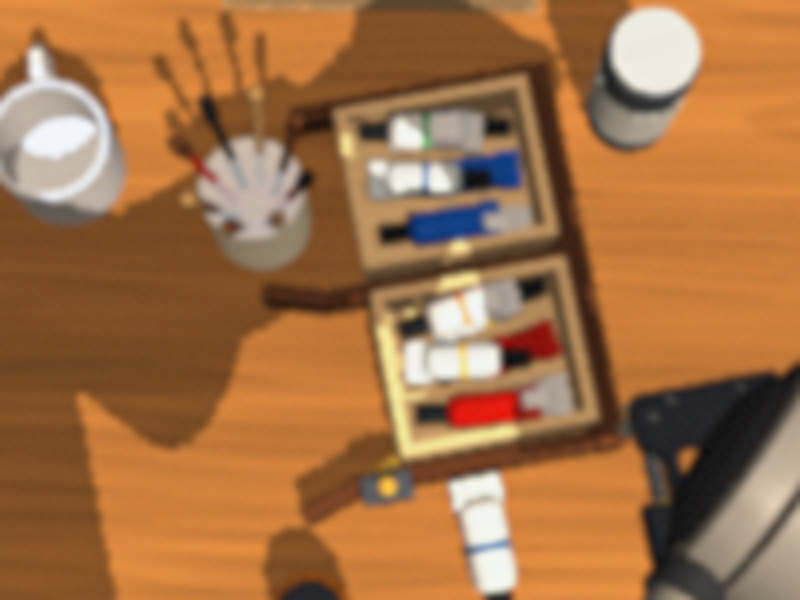

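View pics/e2.png

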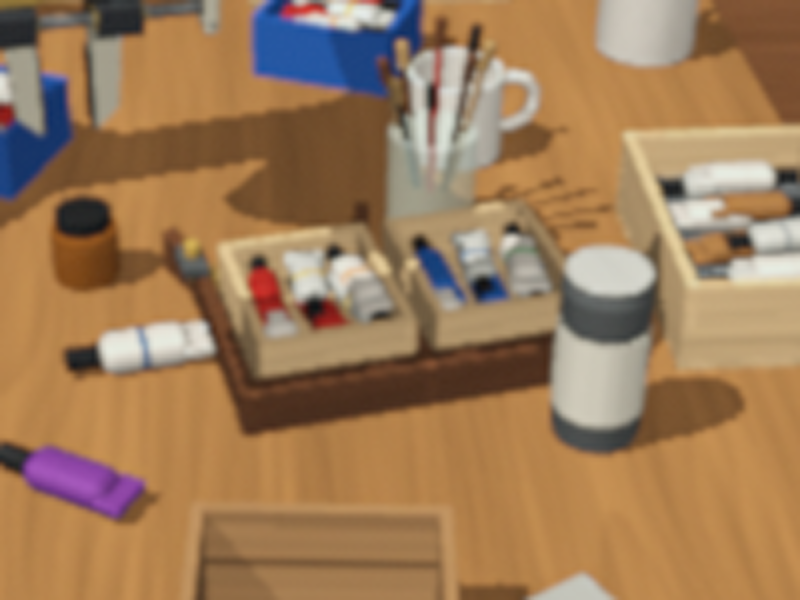

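Run:
```python
import cv2,numpy as np
from h import *
def sub(n,k,c,w=5,ref=0):
    A=cv2.imread(f'pics/{n}{ref}.png');B=cv2.imread(f'pics/{n}{k}.png');u=8
    T=cv2.resize(A[c[1]-w:c[1]+w+1,c[0]-w:c[0]+w+1],None,fx=u,fy=u,interpolation=cv2.INTER_CUBIC)
    S=cv2.resize(B[c[1]-w-5:c[1]+w+6,c[0]-w-5:c[0]+w+6],None,fx=u,fy=u,interpolation=cv2.INTER_CUBIC)
    m=cv2.matchTemplate(S,T,cv2.TM_CCOEFF_NORMED);_,v,_,l=cv2.minMaxLoc(m);return (l[0]/u-5,l[1]/u-5,round(v,3))
kt=proj("top",place([516,-46.5,.2],[-69,70,55]))[0];ks=proj("side",place([516,-46.5,.2],[-69,70,55]))[0];print(kt,ks)
for k in(4,11,13,14,15,16,17,18,19,20):
    print(k,'top',sub("top",k,(317,216),ref=4),'side',sub("side",k,(298,203),ref=4))
d=proj("side",place([516,-46.5,.2],[[-69,70,55],[-74,70,55]]));print(d[1]-d[0]);d=proj("top",place([516,-46.5,.2],[[-69,70,55],[-74,70,55]]));print(d[1]-d[0])
t=lambda u,v:np.array([220+(u+.5)/4-.5,95+(v+.5)/4-.5])
p,r=fit([("top",[55,65,60],t(368,292)),("top",[55,-65,60],t(568,253)),("top",[-55,-65,60],t(600,425)),("top",[-55,65,60],t(402,462))],[510,-50,.2])
print(p,r.round(1).tolist());q=p[:2]-[516,-46.5];print(q@np.array([[.98,-.1987],[.1987,.98]]))
```

```text
[316.70789934 216.15676491] [298.16939927 200.91807335]
4 top (0.0, 0.0, 0.999) side (0.0, 0.0, 0.999)
11 top (0.0, 0.0, 0.998) side (0.0, 0.0, 0.955)
13 top (0.125, 0.375, 0.952) side (-0.125, 0.0, 0.937)
14 top (0.25, 0.625, 0.899) side (-0.5, -0.125, 0.904)
15 top (0.25, 0.75, 0.89) side (-0.625, -0.25, 0.899)
16 top (0.5, 0.875, 0.516) side (-0.625, -0.125, 0.913)
17 top (4.625, -4.0, 0.457) side (-0.75, -0.25, 0.917)
18 top (-1.875, 5.0, 0.299) side (-0.125, 0.0, 0.966)
19 top (-3.5, 5.0, 0.331) side (-0.125, 0.125, 0.968)
20 top (0.0, 0.0, 0.998) side (0.0, 0.0, 0.997)
[-1.67629792  0.2393153 ]
[0.35655693 1.89302846]
[ 5.18735379e+02 -5.32532125e+01  1.97799689e-01] [[0.8, 0.5], [-0.5, 1.4], [-0.2, -0.7], [0.0, -0.9]]
[ 1.33880832 -7.16166815]
```

The knob moved in while the box passed (frames 14–17) and is back exactly at its start position in both views. Nose and knob in e1.png at (390,462) and (387,485) match the start image, and the bystanders match it too. The box held against the stop at 25 N without moving, so I hand in.

Run:
```python
from plant import bot
print(bot.close_job())
```

```text
the job is handed in; nothing more can be done
None
```

I dropped the spent tube in the waste crate. I then squared the paint box with two gentle side nudges and slid it along the table into the bay with the fingertips. The job took about 25 s of the 72 s allowed.

- **Seating:** the push stayed below about 10 N until the box met the stop. There it held without moving at about 25 N.
- **Catch:** its knob moved in as the box passed. Afterwards it was back at its start position in both camera views.
- **Tube:** after the release it was seen lying in the crate beside the green-banded one. I did not look at the crate again before handing in.
- **Bystanders:** the jar, mug, turps, ink jar, good tube and purple tube looked unmoved in the last pictures. The palette knife was last seen in place after the tube drop.
- **Checks that disagreed:** by vision the seated box lay at rack y of about -7 mm, and by the fingertips about -4 mm, instead of -10 mm. I put this down to the 2–5 mm uncertainty in my rack fit, where the side view disagreed with the top view by a few mm. I relied on the stop force and the catch instead.

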